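# Load and start the tempering oven

### The job

Load the little tempering oven: open its lid, lay every chisel blank that is on the bench flat on the hearth, side by side with none on top of another, and shut the lid fully. Then turn the programme selector to the two-dot mark, and last of all feel under the hood on the front of the controller for the isolator switch: it cannot be seen and has no lamp, so find out by touch which way it lies, put it on (over to the right) only if it is off, never switch it off, and do not force it. Leave everything else on the bench where it is.

Things in the scene. Friction and masses are not known exactly. Their poses are not given: they have to be found in the camera images.
- oven: fixed grey steel bench oven 194 (x) x 300 (y) x 117 mm high without its lid. Origin at the centre of its underside; -x is its front, which faces the robot, +x its back with the lid hinge, z up. Rim 115 mm above the origin; front and back walls 22 mm, side walls 25 mm thick
- hearth (a point): centre of the hearth, the chamber floor, on its surface, 60 mm above the oven's origin; axes as the oven's. The open-topped chamber is 150 mm (x) by 250 mm (y) and 55 mm deep. Blanks lie lengthwise along x; four fit side by side at 52 mm pitch across y, laid by a gripper that points down and closes along y
- oven_lid (a joint): angle of the oven's lid: 0 shut, grows as its front edge lifts, 1.75 wide open. Counterbalanced: it stays at any angle where it is left; 1 to 8 N at the handle moves it. The lid is a plate 194 x 300 x 28 mm hinged along the back of the rim
- lid_hinge (a point): point on the lid's hinge axis, in the middle of the back edge of the oven, 97 mm behind and 117 mm above the oven's origin; fixed, axes as the oven's; the hinge axis is its y
- lid_handle (a point): middle of the lid's handle, a round wooden bar 12 mm thick and 110 mm long, parallel to the hinge, its centre 34 mm above the lid's top face near the front edge; turns with the lid. Seen from the hinge with the lid shut it is 165 mm to the front and 62 mm up
- controller: fixed green box 130 (x) x 220 (y) x 110 mm. Origin at the centre of its underside; -x is its front, facing the robot, +y its left as seen from the robot, z up. The selector knob is on top, the isolator's hood on the front face
- selector (a joint): angle of the black bar-shaped selector knob on top of the controller, growing clockwise seen from above; it clicks into four stops: 0 (open ring mark, off), 0.70 (one dot), 1.40 (two dots), 2.10 (three dots), with end stops just outside; at 0 its white pointer points 1.05 rad to the left of the controller's +x axis. 0.05 to 0.15 N m carries it over a click
- selector_grip (a point): on the selector's axis, 132 mm above the controller's underside, at a good height to grip; turns with the knob; its x axis is the pointer direction along the knob's bar, which is 46 mm long and 12 mm thick. The bar's top is 12 mm above this point, its round skirt (44 mm across) 14 mm below, the top of the box 22 mm below
- isolator_pivot (a point): pivot of the isolator, in the middle of the controller's front face, 55 mm above the bench; fixed, axes as the controller's. A steel bat 9 mm thick with a 12 mm ball end stands out 31 mm towards -x from here and swings level, snapping between 0.42 rad left (+y, off) and 0.42 rad right (-y, on): ball (isolator_c1) 10 mm to one side. 3 to 6 N sideways near its end flips it. It starts on or off
- chisel1: chisel blank of dark steel, 120 mm long: octagonal bar 18 mm across for 76 mm, then a 44 mm wedge tapering to an 18 mm broad edge; 0.2 to 0.3 kg. Origin on its axis at mid-length, x along it to the edge end; lying, its axis is 9 mm above its support. Centre of mass 10 mm from the origin towards the bar end (-x). May be absent
- chisel2: chisel blank, the same
- chisel3: chisel blank, the same
- chisel4: chisel blank, the same
- spare_bar: bystander: a plain square bar 110 x 18 x 18 mm without a wedge end, not a blank; origin at the centre of its underside
- wood_block: bystander: wooden block 90 x 60 x 55 mm
- steel_cup: bystander: steel cup 68 mm across, 85 mm high, between oven and controller
- hammer: bystander: hammer lying on the bench
- pliers: bystander: pliers lying on the bench
- hood (a point): mid front edge of the hood's roof underside, 104 mm above the bench; axes as the controller's. The hood stands out 38 mm from the front face; 130 mm clear between its cheeks, which reach from 37 to 104 mm height; open to the front and below. Closed fingers leaning 30 to 45 degrees forward from straight down reach the bat from the front, their ends 17 mm out from and 12 mm below its pivot
Things that resemble listed ones, but are neither listed nor needed, are in the scene too. What is shaped like the chisel3 but purple is not meant. What is shaped like the chisel4 but brown is not meant.

How it is judged:
By the outcome, as a careful person would: the job done as asked, in the order asked, and still so for the second after the job is handed in, with the robot touching nothing.
Of chisel1, chisel2, chisel3, chisel4 only 2 to 4 are there at a start; the rules pass over those that are not, and their reading is None.
At some moment in a run one of chisel1, chisel2, chisel3, chisel4 may be knocked a few centimetres aside while the robot is not near it.
Once in a run the grip may slacken for a moment while it holds something.
It also fails if it takes over 210 s, if anything falls off the work surface, if the arm or the gripper's body presses on something with over 40 N, if the wrist force passes 120 N, or if a joint passes its speed limit or range.

### The arm

A 7-joint arm with a two-finger parallel gripper is mounted at the origin on the work surface. World frame = base frame: x ahead of the robot, y to its left, z up, the work surface at z = 0. Lengths are in m, angles in rad, forces in N, time in s.
With the tool pointing down it reaches from about 0.425 to 0.925 m from the base axis. Payload 6.8 kg.
Tool frame: the origin (TCP) lies midway between the tips of the shut fingers; the grasp point (between the pads) lies 19 mm behind it; z points along the fingers, y is the line along which they close (so a half turn about z gives the same grasp; the last joint's range is limited). The gripper opens to 88 mm and grips with 3 to 60 N. Pads are 20 mm wide; open, the fingers measure 115 mm over their backs; the gripper's body (75 mm by 178 mm) begins 61 mm behind the grasp point.
Start: joints at [-1.307, 0.477, 0.022, 1.555, -0.011, 1.109, -0.083], TCP at [0.245, 0.629, 0.223] pointing down, gripper open.
Joint ranges: [-2.96, 2.96], [-0.34, 2.1], [-1.41, 1.46], [0.24, 2.44], [-1.37, 4.51], [0.17, 1.92], [-2.96, 2.96]. Speed limits (rad/s): [2.39, 2.39, 3.14, 3.14, 3.14, 3.14, 3.14].

### API

Orientations are given as a rotation vector (axis times angle).
In Python, from station import * gives the robot as it stands.
- The arm moves only by the tool move_arm, never from a script. Its argument "motion" is a list of rows, each an object with "translation": the shift along the tool's x, y, z in m, a list of three; "angular": the turn, a rotation vector about the tool's x, y, z in degrees, a list of three; "claw": the closure in counts, from 0 (fully open) to 255 (shut). In form: [{"translation": [dx, dy, dz], "angular": [wx, wy, wz], "claw": claw}, ...]. A call has 1 to 10 rows; each row is the pose to reach, as a shift and turn from the pose commanded when the call began, along the tool's axes at that moment; what a row does not reach only later rows make up. A row lasts 1/8 s, in which the tool goes at most 62.5 mm and 10.7 degrees, less where a joint would pass 70% of its speed; a pose out of reach is approached as far as the arm can. A call with a gripper value outside its range is refused whole. The fingers move at their own pace and stop on an object; the grip force is fixed at half the most. Time passes only in rows, so rows that repeat a pose let the fingers close. It gives the time, the measured TCP pose, the force, the opening and the grip force at its end, in the units of the state.
- observe(): the state, without advancing time (a new reading comes with each control period).
- camera(name): name is "scene" or "top" or "wrist"; returns (picture, depth): 400x640x3 uint8, red, green, blue; 400x640 float32, m along the optical axis (not along the pixel's ray), 0 where there is no reading.
- calibration(name): a dict with "vertical_fov" (degrees; the focal length in pixels is half the picture's height over the tangent of half this angle, whatever the lens; pixels are square), "cx", "cy" (the principal point, pixels), "origin" and "attitude" of the camera in the world. Camera axes: x right, y down, z forward; pixel columns grow to the right and rows downward; lengths in m; the calibration is good to about 2 mm. A picture is of the moment at which its call begins: read the wrist's pose just before it. calibration takes no time and is no camera call; for the wrist camera it gives the pose at the moment of the call.
- finish_job(): hands the job in; it is judged then, once.
The state is a dict: "clock": time; "qpos": joint angles; "joint_velocities": joint speeds; "joint_efforts": joint torques, N m; "tool_pos": TCP position; "eef_rot": TCP orientation; "wrist_force": force on the tool from outside, world axes, zero at the start; "torque": the same for the moment, N m; "width": finger opening in m; "grip_force": force on a finger pad.
Only numpy, scipy, OpenCV 4.12 (cv2) and the standard library are available. Lean on these libraries where they do the work, as an engineer would, in place of code of your own. Each camera call takes 0.05 s, during which the arm holds its last target. There are 200 camera calls.

## Working session

There is one attempt and no reset: what is moved stays moved. The work goes in short steps, Python scripts to look and compute and a tool call to move; the robot and the scene stay as the last step left them, time stands still between calls to the robot, and variables do not carry over. Pictures are saved under pics/ and viewed, at most 14 in all, crops included, and the job is handed in when it is done.

Besides the shell and the picture viewer there is one more tool, called in YAML: its name, and indented under it one key for each argument. move_arm: Moves the arm, as the interface text tells. Its arguments: {"type":"object","properties":{"motion":{"type":"array","items":{"type":"object","properties":{"translation":{"type":"array","items":{"type":"number"}},"angular":{"type":"array","items":{"type":"number"}},"claw":{"type":"number"}}}}},"required":["motion"]}

```bash
mkdir -p pics; ls
cat > h.py <<'E'
from station import *
import numpy as np, cv2
from scipy.spatial.transform import Rotation as R
def cal(n):
    c=calibration(n); a=np.array(c["attitude"],float)
    M=R.from_rotvec(a).as_matrix() if a.shape==(3,) else (a if a.shape==(3,3) else R.from_quat(a).as_matrix())
    return 200/np.tan(np.radians(c["vertical_fov"])/2),c["cx"],c["cy"],np.array(c["origin"]),M
def ray(k,u,v,z):
    f,cx,cy,o,M=k; d=M@np.array([(u-cx)/f,(v-cy)/f,1]); return o+d*(z-o[2])/d[2]
def cloud(k,dep):
    f,cx,cy,o,M=k; v,u=np.mgrid[:400,:640]
    return o+(np.stack([(u-cx)/f,(v-cy)/f,np.ones_like(u)],-1)*dep[...,None])@M.T
def proj(k,p):
    f,cx,cy,o,M=k; q=M.T@(np.array(p)-o); return q[:2]/q[2]*f+[cx,cy]
def save(n,im): cv2.imwrite(f"pics/{n}.png",cv2.cvtColor(im,cv2.COLOR_RGB2BGR))
def delta(pos,rot=None):
    """shift & turn in tool axes to reach world pos (and rotation matrix)"""
    s=observe(); T=R.from_rotvec(s["eef_rot"])
    t=T.inv().apply(np.array(pos)-s["tool_pos"]); 
    w=np.zeros(3) if rot is None else (T.inv()*R.from_matrix(rot)).as_rotvec(degrees=True)
    print("d",t.round(4),"turn",w.round(2))
E
python3 - <<'E'
from h import *
s=observe(); print({k:np.round(v,3) for k,v in s.items()})
for n in("scene","top","wrist"):
    print(calibration(n)); im,d=camera(n); save(n+"0",im); np.savez(f"pics/{n}0.npz",im=im,d=d)
E
```

```text
pics
{'clock': np.float64(0.0), 'qpos': array([-1.307,  0.478,  0.022,  1.556, -0.012,  1.109, -0.083]), 'joint_velocities': array([ 0.001,  0.002,  0.002,  0.001, -0.   , -0.001, -0.001]), 'joint_efforts': array([-1.0000e-03, -5.8285e+01,  1.5340e+00, -2.7261e+01, -5.4000e-02,
        1.7000e-02,  0.0000e+00]), 'tool_pos': array([0.245, 0.628, 0.222]), 'eef_rot': array([-5.810e-01, -3.087e+00,  3.000e-03]), 'wrist_force': array([ 0.887, -0.152,  0.721]), 'torque': array([ 0.037, -0.008,  0.015]), 'grip_force': np.float64(0.0), 'width': np.float64(0.088)}
{'vertical_fov': 55.55614454005474, 'cx': 320.09478536058197, 'cy': 201.48507706390956, 'origin': array([ 0.92375721, -0.89150917,  0.9019739 ]), 'attitude': array([-2.20102702, -0.59387871,  0.25026347])}
{'vertical_fov': 47.9004978513305, 'cx': 320.01523012704916, 'cy': 201.47232679049478, 'origin': array([ 0.30884927, -0.06744507,  1.25211639]), 'attitude': array([-2.15418049,  2.15188515, -0.17402997])}
{'vertical_fov': 61.51881579438741, 'cx': 320.0698930033744, 'cy': 192.49522094289867, 'origin': array([0.18134859, 0.65389203, 0.3849711 ]), 'attitude': array([2.41172475, 1.64887197, 0.20895629])}
```

View pics/top0.png

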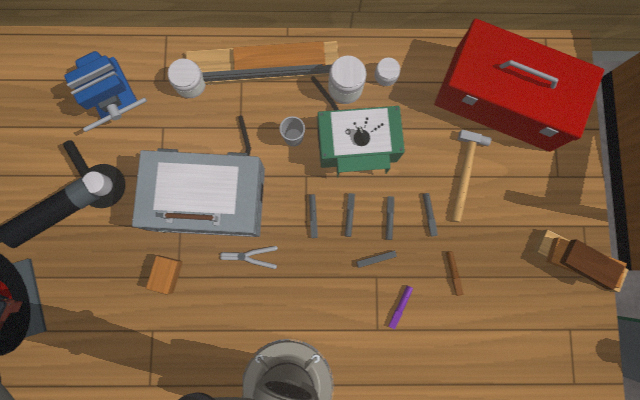

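View pics/scene0.png

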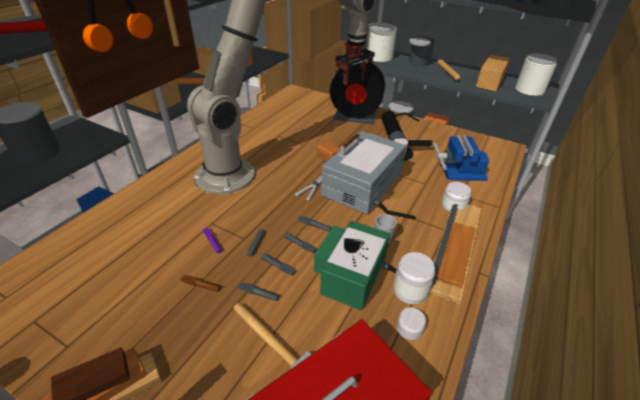

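The top view shows the oven at (200,193), controller at (360,138), four dark bars at (312,215), (350,215), (390,218) and (430,214), and a fifth at (377,259). The purple look-alike is at (400,306), brown at (454,272), pliers at (250,257), block at (163,275) and cup at (292,130). I'll take a close crop to tell blanks from the spare bar, and measure in the same step.

```bash
cat > m.py <<'E'
from h import *
def bars(im,d,k,box=(290,180,480,340)):
    hsv=cv2.cvtColor(im,cv2.COLOR_RGB2HSV); m=((hsv[...,1]<70)&(hsv[...,2]<130)).astype(np.uint8)
    z=np.zeros_like(m); x0,y0,x1,y1=box; z[y0:y1,x0:x1]=m[y0:y1,x0:x1]
    n,l,st,c=cv2.connectedComponentsWithStats(z); C=cloud(k,d)
    for i in range(1,n):
        if st[i,4]<150: continue
        pts=np.argwhere(l==i)[:,::-1]
        W=np.array([ray(k,u,v,.012)[:2] for u,v in pts])
        (cx,cy),(w,h),a=cv2.minAreaRect((W*1000).astype(np.float32)); 
        mu=W.mean(0); e=np.linalg.svd(W-mu,full_matrices=False)[2][0]; t=(W-mu)@e
        zz=C[l==i][:,2]
        # height along axis (8 bins)
        b=np.digitize(t,np.linspace(t.min(),t.max(),9)[1:-1])
        print(i,"px",c[i].round(0),"ctr",cx.round(1),cy.round(1),"size",round(w,1),round(h,1),"ang",np.degrees(np.arctan2(e[1],e[0])).round(1),"zprof mm",[int(1000*np.median(zz[b==j])) for j in range(8)])
E
python3 - <<'E'
from m import *
f=np.load("pics/top0.npz"); k=cal("top"); bars(f["im"],f["d"],k)
C=cloud(k,f["d"])
# oven/controller: z-level sets
for nm,zr,box in(("lid",(.135,.155),(120,130,280,250)),("ctrl",(.100,.118),(300,90,420,190))):
    x0,y0,x1,y1=box; m=((C[...,2]>zr[0])&(C[...,2]<zr[1])); q=np.zeros_like(m); q[y0:y1,x0:x1]=m[y0:y1,x0:x1]
    P=C[q]; r=cv2.minAreaRect((P[:,:2]*1000).astype(np.float32)); print(nm,r,len(P),np.median(P[:,2]))
x=np.vstack([cv2.resize(f["im"][180:340,290:480],None,fx=3,fy=3,interpolation=cv2.INTER_CUBIC)])
g=cv2.resize(f["im"][90:180,300:420],(570,428),interpolation=cv2.INTER_CUBIC)
save("crop1",x); save("crop2",g)
E
```

```text
Traceback (most recent call last):
  File "m.py", line 15, in bars
    print(i,"px",c[i].round(0),"ctr",cx.round(1),cy.round(1),"size",round(w,1),round(h,1),"ang",np.degrees(np.arctan2(e[1],e[0])).round(1),"zprof mm",[int(1000*np.median(zz[b==j])) for j in range(8)])
                                     ^^^^^^^^
AttributeError: 'float' object has no attribute 'round'
```

```bash
sed -i 's/cx.round(1),cy.round(1)/round(cx,1),round(cy,1)/' m.py
python3 - <<'E'
from m import *
f=np.load("pics/top0.npz"); k=cal("top"); bars(f["im"],f["d"],k)
C=cloud(k,f["d"])
for nm,zr,box in(("lid",(.135,.155),(120,130,280,250)),("ctrl",(.100,.118),(300,90,420,190))):
    x0,y0,x1,y1=box; m=((C[...,2]>zr[0])&(C[...,2]<zr[1])); q=np.zeros_like(m); q[y0:y1,x0:x1]=m[y0:y1,x0:x1]
    P=C[q]; r=cv2.minAreaRect((P[:,:2]*1000).astype(np.float32)); print(nm,r,len(P),np.median(P[:,2]))
save("crop1",cv2.resize(f["im"][180:340,290:480],None,fx=3,fy=3,interpolation=cv2.INTER_CUBIC))
save("crop2",cv2.resize(f["im"][90:180,300:420],(570,428),interpolation=cv2.INTER_CUBIC))
E
```

```text
1 px [349. 214.] ctr 454.7 -168.2 size 18.1 120.7 ang 175.0 zprof mm [13, 16, 17, 18, 18, 18, 17, 17]
2 px [430. 215.] ctr 456.1 -392.9 size 119.9 20.8 ang -170.6 zprof mm [18, 17, 17, 19, 18, 17, 15, 13]
3 px [313. 216.] ctr 451.7 -67.6 size 120.3 19.6 ang -176.5 zprof mm [17, 17, 17, 17, 17, 17, 15, 14]
4 px [390. 218.] ctr 446.4 -280.0 size 18.2 120.5 ang 176.7 zprof mm [14, 16, 18, 18, 17, 16, 17, 17]
5 px [376. 259.] ctr 332.9 -241.0 size 17.6 111.4 ang -73.9 zprof mm [19, 18, 18, 18, 19, 18, 18, 19]
lid ((498.0296936035156, 223.12298583984375), (302.06036376953125, 194.3966522216797), 86.93529510498047) 9023 0.14627313822163313
ctrl ((671.0723266601562, -192.9234161376953), (224.54232788085938, 220.56121826171875), 4.584336757659912) 4549 0.11095753689083865
```

View pics/crop1.png

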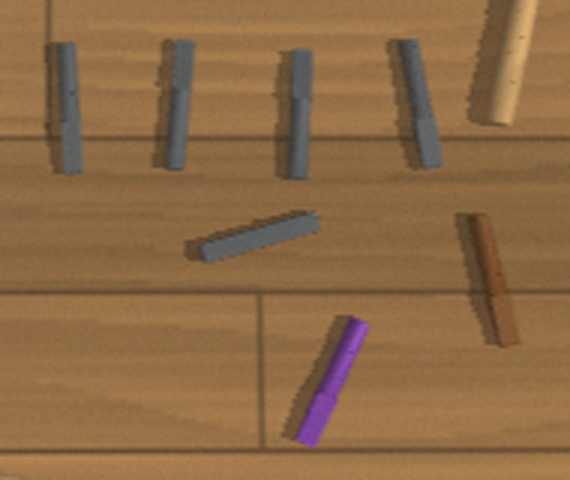

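View pics/crop2.png

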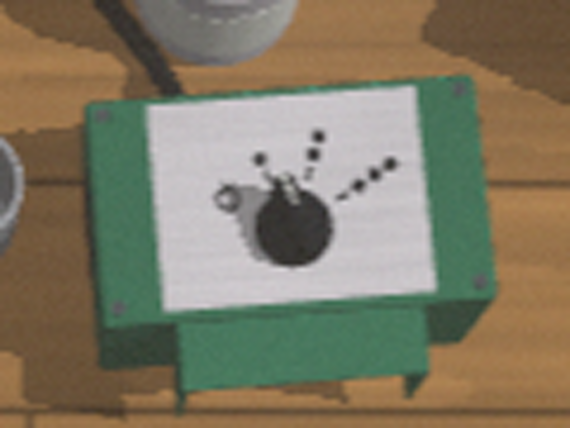

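The five dark bars: those at (312,215), (350,215), (390,218) and (430,214) are 120 mm long and have a wedge, so they are the blanks. The one at (377,259) is plain and 111 mm long, so it is the spare bar. The purple and brown bars are excluded. On the controller, the marks sit clockwise around the black knob at crop (293,225), and its pointer needs a close look later. Next I'll refine the handle and controller positions and plan the reach.

Run:
```python
from h import *
f=np.load("pics/top0.npz"); k=cal("top"); C=cloud(k,f["d"]); hsv=cv2.cvtColor(f["im"],cv2.COLOR_RGB2HSV)
P=C[195:230,150:235].reshape(-1,3); P=P[(P[:,2]>.17)&(P[:,2]<.2)]
print("handle",cv2.minAreaRect((P[:,:2]*1000).astype(np.float32)),np.percentile(P[:,2],[50,90,98]),P.mean(0))
c=np.array([.498,.2231]);y=np.radians(-3.07);ox=np.array([np.cos(y),np.sin(y)]);print("handle pred",c-.068*ox)
Q=C[95:175,305:415].reshape(-1,3); S=hsv[95:175,305:415].reshape(-1,3)
t=Q[(Q[:,2]>.1075)&(Q[:,2]<.114)]; r=cv2.minAreaRect((t[:,:2]*1000).astype(np.float32)); print("ctrl top",r)
t=Q[(Q[:,2]>.136)&(Q[:,2]<.15)]; print("knob top",len(t),cv2.minAreaRect((t[:,:2]*1000).astype(np.float32)),t.mean(0))
t=Q[(Q[:,2]>.097)&(Q[:,2]<.1075)];print("hood?",cv2.minAreaRect((t[:,:2]*1000).astype(np.float32)))
T=R.from_rotvec(observe()["eef_rot"]).as_matrix(); print(T.round(3))
y=np.radians(-3.07); delta([*(c-.068*ox),.26],np.array([[-np.sin(-y)*-1,np.cos(y),0],[0,0,0],[0,0,-1]]).T*0+np.column_stack([np.cross([np.cos(y),np.sin(y),0],[0,0,-1]),[np.cos(y),np.sin(y),0],[0,0,-1]]))
```

```text
handle ((429.9785461425781, 225.9113311767578), (121.72599792480469, 12.210663795471191), 86.92623901367188) [0.18444183 0.18703479 0.18859745] [0.42963825 0.22429462 0.18418416]
handle pred [0.43009759 0.22674181]
ctrl top ((642.9927368164062, -194.815185546875), (168.26052856445312, 219.5582733154297), 4.584336757659912)
knob top 90 ((643.583251953125, -194.3956756591797), (45.777679443359375, 12.325284004211426), 22.57254981994629) [ 0.64354113 -0.19426772  0.14405429]
hood? ((643.9127197265625, -195.1256561279297), (168.53402709960938, 220.45806884765625), 4.654455661773682)
[[-0.932  0.363 -0.   ]
 [ 0.363  0.932 -0.001]
 [-0.    -0.001 -1.   ]]
d [-0.3183 -0.3071 -0.0376] turn [-6.000e-02  5.000e-02  7.177e+01]
```

move_arm:
  motion:
    - {"translation": [-0.04, -0.038, -0.03], "angular": [0, 0, 9], "claw": 80}
    - {"translation": [-0.08, -0.077, -0.05], "angular": [0, 0, 18], "claw": 80}
    - {"translation": [-0.119, -0.115, -0.05], "angular": [0, 0, 27], "claw": 80}
    - {"translation": [-0.159, -0.154, -0.05], "angular": [0, 0, 36], "claw": 80}
    - {"translation": [-0.199, -0.192, -0.05], "angular": [0, 0, 45], "claw": 80}
    - {"translation": [-0.239, -0.23, -0.05], "angular": [0, 0, 54], "claw": 80}
    - {"translation": [-0.278, -0.269, -0.045], "angular": [0, 0, 63], "claw": 80}
    - {"translation": [-0.318, -0.307, -0.038], "angular": [0, 0, 71.8], "claw": 80}
    - {"translation": [-0.318, -0.307, -0.038], "angular": [0, 0, 71.8], "claw": 80}
    - {"translation": [-0.318, -0.307, -0.038], "angular": [0, 0, 71.8], "claw": 80}

```text
clock: 1.4
tool_pos: [0.4296, 0.2279, 0.2606]
eef_rot: [-2.279, -2.161, -0.0]
wrist_force: [-0.5, -0.0, -0.2]
width: 0.0603
grip_force: 0.0
```

move_arm:
  motion:
    - {"translation": [0, 0, 0.05], "angular": [0, 0, 0], "claw": 80}
    - {"translation": [0, 0, 0.1], "angular": [0, 0, 0], "claw": 80}
    - {"translation": [0, 0, 0.1], "angular": [0, 0, 0], "claw": 80}
    - {"translation": [0, 0, 0.1], "angular": [0, 0, 0], "claw": 255}
    - {"translation": [0, 0, 0.1], "angular": [0, 0, 0], "claw": 255}
    - {"translation": [0, 0, 0.1], "angular": [0, 0, 0], "claw": 255}
    - {"translation": [0, 0, 0.1], "angular": [0, 0, 0], "claw": 255}

```text
clock: 2.28
tool_pos: [0.4303, 0.2276, 0.1614]
eef_rot: [-2.281, -2.16, -0.002]
wrist_force: [0.2, -0.2, 0.8]
width: 0.0236
grip_force: 0.0
```

Run:
```python
from h import *
s=observe();print(s["tool_pos"],s["width"],s["grip_force"],s["wrist_force"])
a0=np.arctan2(62,165);r=np.hypot(.165,.062)
for th in np.linspace(0,1.68,21)[1:]:
    print(round(th,2),"y %.3f z %.3f"%(.165-r*np.cos(a0+th),-(r*np.sin(a0+th)-.062)))
```

```text
[0.43026107 0.22763081 0.16135765] 0.023581156736290288 0.0 [ 0.21787448 -0.21647348  0.79237309]
0.08 y 0.006 z -0.014
0.17 y 0.013 z -0.027
0.25 y 0.021 z -0.039
0.34 y 0.030 z -0.051
0.42 y 0.040 z -0.062
0.5 y 0.050 z -0.072
0.59 y 0.062 z -0.081
0.67 y 0.074 z -0.089
0.76 y 0.087 z -0.096
0.84 y 0.101 z -0.102
0.92 y 0.115 z -0.107
1.01 y 0.129 z -0.111
1.09 y 0.144 z -0.113
1.18 y 0.159 z -0.114
1.26 y 0.174 z -0.114
1.34 y 0.188 z -0.113
1.43 y 0.203 z -0.110
1.51 y 0.217 z -0.106
1.6 y 0.231 z -0.101
1.68 y 0.245 z -0.095
```

move_arm:
  motion:
    - {"translation": [0, 0, 0], "angular": [0, 0, 0], "claw": 255}
    - {"translation": [0, 0, 0], "angular": [0, 0, 0], "claw": 255}
    - {"translation": [0, 0, 0], "angular": [0, 0, 0], "claw": 255}
    - {"translation": [0, 0.006, -0.014], "angular": [0, 0, 0], "claw": 255}
    - {"translation": [0, 0.013, -0.027], "angular": [0, 0, 0], "claw": 255}
    - {"translation": [0, 0.021, -0.039], "angular": [0, 0, 0], "claw": 255}
    - {"translation": [0, 0.03, -0.051], "angular": [0, 0, 0], "claw": 255}
    - {"translation": [0, 0.04, -0.062], "angular": [0, 0, 0], "claw": 255}

```text
clock: 3.28
tool_pos: [0.4688, 0.2253, 0.2222]
eef_rot: [-2.279, -2.16, 0.005]
wrist_force: [-0.4, 1.8, -10.6]
width: 0.011
grip_force: 30.0
```

move_arm:
  motion:
    - {"translation": [0, 0.01, -0.01], "angular": [0, 0, 0], "claw": 255}
    - {"translation": [0, 0.022, -0.019], "angular": [0, 0, 0], "claw": 255}
    - {"translation": [0, 0.034, -0.027], "angular": [0, 0, 0], "claw": 255}
    - {"translation": [0, 0.047, -0.034], "angular": [0, 0, 0], "claw": 255}
    - {"translation": [0, 0.061, -0.04], "angular": [0, 0, 0], "claw": 255}
    - {"translation": [0, 0.075, -0.045], "angular": [0, 0, 0], "claw": 255}
    - {"translation": [0, 0.089, -0.049], "angular": [0, 0, 0], "claw": 255}
    - {"translation": [0, 0.104, -0.051], "angular": [0, 0, 0], "claw": 255}
    - {"translation": [0, 0.119, -0.052], "angular": [0, 0, 0], "claw": 255}
    - {"translation": [0, 0.134, -0.052], "angular": [0, 0, 0], "claw": 255}

```text
clock: 4.53
tool_pos: [0.6043, 0.218, 0.2774]
eef_rot: [-2.28, -2.16, -0.002]
wrist_force: [-6.1, 1.6, 5.1]
width: 0.0115
grip_force: 30.0
```

move_arm:
  motion:
    - {"translation": [0, 0.014, 0.001], "angular": [0, 0, 0], "claw": 255}
    - {"translation": [0, 0.029, 0.004], "angular": [0, 0, 0], "claw": 255}
    - {"translation": [0, 0.043, 0.008], "angular": [0, 0, 0], "claw": 255}
    - {"translation": [0, 0.057, 0.013], "angular": [0, 0, 0], "claw": 255}
    - {"translation": [0, 0.071, 0.019], "angular": [0, 0, 0], "claw": 255}
    - {"translation": [0, 0.071, 0.019], "angular": [0, 0, 0], "claw": 255}

```text
clock: 5.28
tool_pos: [0.6774, 0.2138, 0.2561]
eef_rot: [2.279, 2.158, 0.006]
wrist_force: [5.2, 1.3, 0.6]
width: 0.0111
grip_force: 30.0
```

move_arm:
  motion:
    - {"translation": [0, 0, 0], "angular": [0, 0, 0], "claw": 180}
    - {"translation": [0, 0, 0], "angular": [0, 0, 0], "claw": 180}
    - {"translation": [0, 0, 0], "angular": [0, 0, 0], "claw": 180}
    - {"translation": [0, 0, -0.03], "angular": [0, 0, 0], "claw": 180}
    - {"translation": [0, 0, -0.06], "angular": [0, 0, 0], "claw": 180}
    - {"translation": [0, 0, -0.1], "angular": [0, 0, 0], "claw": 180}
    - {"translation": [0, 0, -0.1], "angular": [0, 0, 0], "claw": 180}

```text
clock: 6.15
tool_pos: [0.6759, 0.214, 0.3596]
eef_rot: [2.279, 2.159, 0.009]
wrist_force: [0.5, -0.1, -0.2]
width: 0.0259
grip_force: 0.0
```

move_arm:
  motion:
    - {"translation": [-0.03, -0.02, 0], "angular": [0, 0, 0], "claw": 120}
    - {"translation": [-0.08, -0.05, 0], "angular": [0, 0, 10], "claw": 120}
    - {"translation": [-0.12, -0.085, 0.02], "angular": [0, 0, 20], "claw": 120}
    - {"translation": [-0.16, -0.11, 0.04], "angular": [0, 0, 30], "claw": 120}
    - {"translation": [-0.2, -0.14, 0.06], "angular": [0, 0, 40], "claw": 120}
    - {"translation": [-0.23, -0.16, 0.09], "angular": [0, 0, 50.5], "claw": 120}
    - {"translation": [-0.26, -0.18, 0.12], "angular": [0, 0, 61], "claw": 120}
    - {"translation": [-0.292, -0.2, 0.15], "angular": [0, 0, 71.5], "claw": 120}
    - {"translation": [-0.292, -0.2, 0.15], "angular": [0, 0, 82], "claw": 120}
    - {"translation": [-0.292, -0.2, 0.15], "angular": [0, 0, 83.4], "claw": 120}

```text
clock: 7.4
tool_pos: [0.4582, -0.0667, 0.205]
eef_rot: [3.14, 0.096, -0.002]
wrist_force: [-0.2, 0.4, 0.1]
width: 0.0462
grip_force: 0.0
```

```bash
cat >> h.py <<'E'
def Rd(y):  # tool down, tool x along yaw y (deg)
    y=np.radians(y); x=np.array([np.cos(y),np.sin(y),0]); z=np.array([0,0,-1.]); return np.column_stack([x,np.cross(z,x),z])
OC=np.array([.498,.2231]); OY=-3.07
def oven(x,y): return OC+np.array([[np.cos(np.radians(OY)),-np.sin(np.radians(OY))],[np.sin(np.radians(OY)),np.cos(np.radians(OY))]])@[x,y]
E
python3 - <<'E'
from m import *
s=observe();print(s["tool_pos"],s["qpos"].round(2))
T=R.from_rotvec(s["eef_rot"]);print(T.as_matrix().round(2))
k=cal("wrist");im,d=camera("wrist");save("w1",im);bars(im,d,k,(0,0,640,400))
k=cal("top");im,d=camera("top");save("t1",im);bars(im,d,k)
E
```

```text
[ 0.45818551 -0.06673192  0.20499374] [-0.7   0.17  0.81  2.1  -0.16  0.93 -1.32]
[[ 1.    0.06 -0.  ]
 [ 0.06 -1.   -0.  ]
 [-0.   -0.   -1.  ]]
1 px [283. 296.] ctr 388.8 -70.8 size 469.0 836.5 ang -95.6 zprof mm [304, 303, 304, 303, 303, 309, 310, 319]
8 px [ 50. 119.] ctr 496.0 221.5 size 111.0 178.1 ang 169.5 zprof mm [80, 61, 61, 61, 61, 61, 61, 61]
56 px [320. 175.] ctr 452.5 -67.0 size 120.3 17.6 ang -176.6 zprof mm [18, 18, 18, 18, 18, 18, 16, 15]
57 px [415. 174.] ctr 455.9 -169.2 size 19.8 121.3 ang 174.5 zprof mm [14, 16, 18, 18, 18, 18, 18, 18]
58 px [617. 188.] ctr 457.2 -391.1 size 122.6 30.6 ang -170.2 zprof mm [16, 17, 17, 17, 16, 18, 16, 14]
59 px [515. 189.] ctr 447.4 -280.6 size 25.0 121.4 ang 175.8 zprof mm [14, 16, 18, 18, 18, 17, 18, 18]
1 px [296. 205.] ctr 452.5 -31.3 size 197.8 56.0 ang 172.8 zprof mm [616, 628, 640, 650, 661, 671, 679, 690]
3 px [347. 203.] ctr 475.9 -154.5 size 59.1 158.0 ang -178.4 zprof mm [329, 329, 329, 329, 305, 17, 17, 17]
6 px [430. 215.] ctr 456.1 -392.9 size 119.9 20.8 ang -170.5 zprof mm [17, 17, 17, 17, 17, 18, 16, 14]
7 px [390. 218.] ctr 446.4 -280.1 size 18.2 120.5 ang 176.6 zprof mm [13, 16, 17, 16, 17, 16, 19, 17]
19 px [376. 259.] ctr 332.7 -240.5 size 17.8 110.9 ang -74.1 zprof mm [17, 19, 18, 18, 19, 18, 17, 18]
```

View pics/w1.png

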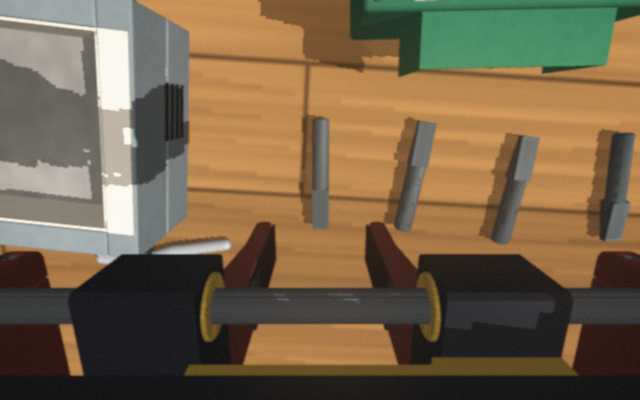

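The wrist view shows blank A at (320,172) right below, wedge end towards the robot, with the hearth at z 61 mm. The wrist and top positions agree within 1–2 mm.

move_arm:
  motion:
    - {"translation": [0.004, 0, 0.06], "angular": [0, 0, 0], "claw": 120}
    - {"translation": [0.004, 0, 0.12], "angular": [0, 0, 0], "claw": 120}
    - {"translation": [0.004, 0, 0.17], "angular": [0, 0, 0], "claw": 120}
    - {"translation": [0.004, 0, 0.195], "angular": [0, 0, 0], "claw": 120}
    - {"translation": [0.004, 0, 0.202], "angular": [0, 0, 0], "claw": 120}
    - {"translation": [0.004, 0, 0.202], "angular": [0, 0, 0], "claw": 255}
    - {"translation": [0.004, 0, 0.202], "angular": [0, 0, 0], "claw": 255}
    - {"translation": [0.004, 0, 0.202], "angular": [0, 0, 0], "claw": 255}
    - {"translation": [0.004, 0, 0.202], "angular": [0, 0, 0], "claw": 255}
    - {"translation": [0.004, 0, 0.202], "angular": [0, 0, 0], "claw": 255}

```text
clock: 8.75
tool_pos: [0.4639, -0.0663, 0.0045]
eef_rot: [-3.14, -0.096, -0.003]
wrist_force: [-0.8, 0.1, 7.3]
width: 0.018
grip_force: 30.0
```

Run:
```python
from h import *
# slot y=+78 ; chisel bar end +x, origin 10mm toward -x from grip -> grip at oven x=+0.010
for y in(.078,.026,-.026,-.078):
    print(y,oven(.010,y),oven(-.010,y))
delta([*oven(.010,.078),.2],Rd(OY))
print(observe()["grip_force"],observe()["width"])
```

```text
0.078 [0.51216301 0.3004525 ] [0.49219172 0.30152362]
0.026 [0.5093781  0.24852713] [0.48940681 0.24959825]
-0.026 [0.50659319 0.19660175] [0.4866219  0.19767287]
-0.078 [0.50380828 0.14467638] [0.48383699 0.1457475 ]
d [ 0.071  -0.3632 -0.1952] turn [-0.03 -0.1   6.57]
30.001187324523926 0.017972510262065058
```

move_arm:
  motion:
    - {"translation": [0, 0, -0.05], "angular": [0, 0, 0], "claw": 255}
    - {"translation": [0, 0, -0.1], "angular": [0, 0, 0], "claw": 255}
    - {"translation": [0, 0, -0.15], "angular": [0, 0, 0], "claw": 255}
    - {"translation": [0.01, -0.05, -0.195], "angular": [0, 0, 1], "claw": 255}
    - {"translation": [0.02, -0.105, -0.195], "angular": [0, 0, 2], "claw": 255}
    - {"translation": [0.03, -0.16, -0.195], "angular": [0, 0, 3], "claw": 255}
    - {"translation": [0.04, -0.215, -0.195], "angular": [0, 0, 4], "claw": 255}
    - {"translation": [0.05, -0.27, -0.195], "angular": [0, 0, 5], "claw": 255}
    - {"translation": [0.06, -0.32, -0.195], "angular": [0, 0, 6], "claw": 255}
    - {"translation": [0.071, -0.363, -0.195], "angular": [0, 0, 6.6], "claw": 255}

```text
clock: 10.0
tool_pos: [0.5109, 0.3024, 0.1983]
eef_rot: [3.14, -0.083, -0.002]
wrist_force: [1.3, -0.3, -2.4]
width: 0.0175
grip_force: 30.0
```

move_arm:
  motion:
    - {"translation": [0, 0, 0.04], "angular": [0, 0, 0], "claw": 255}
    - {"translation": [0, 0, 0.08], "angular": [0, 0, 0], "claw": 255}
    - {"translation": [0, 0, 0.115], "angular": [0, 0, 0], "claw": 255}
    - {"translation": [0, 0, 0.13], "angular": [0, 0, 0], "claw": 255}
    - {"translation": [0, 0, 0.133], "angular": [0, 0, 0], "claw": 255}
    - {"translation": [0, 0, 0.133], "angular": [0, 0, 0], "claw": 255}
    - {"translation": [0, 0, 0.133], "angular": [0, 0, 0], "claw": 151}
    - {"translation": [0, 0, 0.133], "angular": [0, 0, 0], "claw": 151}
    - {"translation": [0, 0, 0.133], "angular": [0, 0, 0], "claw": 151}

```text
clock: 11.12
tool_pos: [0.5122, 0.3005, 0.0663]
eef_rot: [-3.14, 0.085, -0.001]
wrist_force: [0.0, 0.7, 0.7]
width: 0.0356
grip_force: 0.0
```

Run:
```python
from h import *
# B: bar end -x, origin (.4553,-.1687) yaw -5.2 ; grip 10mm toward -x
a=np.radians(-5.2); g=np.array([.4553,-.1687])-.010*np.array([np.cos(a),np.sin(a)]); print(g)
delta([*g,.2],Rd(-5.2)); print(observe()["tool_pos"])
```

```text
[ 0.44534116 -0.16779367]
d [-0.0413  0.4711 -0.1342] turn [-0.05 -0.04  2.1 ]
[0.51215254 0.30050204 0.06627251]
```

move_arm:
  motion:
    - {"translation": [0, 0, -0.05], "angular": [0, 0, 0], "claw": 151}
    - {"translation": [0, 0, -0.1], "angular": [0, 0, 0], "claw": 151}
    - {"translation": [-0.005, 0.03, -0.134], "angular": [0, 0, 0], "claw": 151}
    - {"translation": [-0.01, 0.09, -0.134], "angular": [0, 0, 1], "claw": 120}
    - {"translation": [-0.015, 0.15, -0.134], "angular": [0, 0, 2], "claw": 120}
    - {"translation": [-0.02, 0.21, -0.134], "angular": [0, 0, 2], "claw": 120}
    - {"translation": [-0.025, 0.27, -0.134], "angular": [0, 0, 2], "claw": 120}
    - {"translation": [-0.03, 0.33, -0.134], "angular": [0, 0, 2], "claw": 120}
    - {"translation": [-0.035, 0.39, -0.134], "angular": [0, 0, 2], "claw": 120}
    - {"translation": [-0.041, 0.44, -0.134], "angular": [0, 0, 2], "claw": 120}

```text
clock: 12.38
tool_pos: [0.4465, -0.1392, 0.2001]
eef_rot: [-3.138, 0.142, -0.002]
wrist_force: [1.4, -0.1, -0.5]
width: 0.0463
grip_force: 0.0
```

move_arm:
  motion:
    - {"translation": [0, 0.031, 0], "angular": [0, 0, 0], "claw": 120}
    - {"translation": [0, 0.031, 0], "angular": [0, 0, 0], "claw": 120}
    - {"translation": [0, 0.031, 0], "angular": [0, 0, 0], "claw": 120}

```text
clock: 12.75
tool_pos: [0.4444, -0.167, 0.1996]
eef_rot: [-3.138, 0.139, 0.0]
wrist_force: [0.2, 0.1, 1.1]
width: 0.0468
grip_force: 0.0
```

```bash
cat > look.py <<'E'
from m import *
import sys
k=cal("wrist");im,d=camera("wrist");save("w",im);bars(im,d,k,(0,60,640,245))
s=observe();print(s["tool_pos"],np.degrees(s["qpos"]).round(0))
E
python3 look.py
```

```text
1 px [ 44. 157.] ctr 484.8 126.1 size 109.3 193.9 ang 168.0 zprof mm [49, 57, 64, 66, 70, 74, 78, 85]
2 px [536. 139.] ctr 456.9 -391.6 size 121.1 25.7 ang -170.5 zprof mm [17, 18, 17, 18, 17, 18, 16, 15]
3 px [427. 155.] ctr 447.6 -280.8 size 20.3 121.1 ang 176.1 zprof mm [14, 16, 18, 18, 18, 18, 18, 18]
4 px [321. 157.] ctr 455.4 -168.9 size 16.7 121.1 ang 174.9 zprof mm [14, 16, 18, 18, 18, 18, 18, 18]
[ 0.44452894 -0.1665845   0.19957753] [-33.  14.  54. 120. -14.  53. -66.]
```

move_arm:
  motion:
    - {"translation": [0.001, 0.001, 0.06], "angular": [0, 0, 0], "claw": 120}
    - {"translation": [0.001, 0.001, 0.12], "angular": [0, 0, 0], "claw": 120}
    - {"translation": [0.001, 0.001, 0.17], "angular": [0, 0, 0], "claw": 120}
    - {"translation": [0.001, 0.001, 0.19], "angular": [0, 0, 0], "claw": 120}
    - {"translation": [0.001, 0.001, 0.196], "angular": [0, 0, 0], "claw": 120}
    - {"translation": [0.001, 0.001, 0.196], "angular": [0, 0, 0], "claw": 255}
    - {"translation": [0.001, 0.001, 0.196], "angular": [0, 0, 0], "claw": 255}
    - {"translation": [0.001, 0.001, 0.196], "angular": [0, 0, 0], "claw": 255}
    - {"translation": [0.001, 0.001, 0.196], "angular": [0, 0, 0], "claw": 255}
    - {"translation": [0.001, 0.001, 0.196], "angular": [0, 0, 0], "claw": 255}

```text
clock: 14.05
tool_pos: [0.4459, -0.1686, 0.0044]
eef_rot: [-3.138, 0.14, -0.002]
wrist_force: [-0.1, 1.5, 6.4]
width: 0.0175
grip_force: 30.0
```

move_arm:
  motion:
    - {"translation": [0, 0, -0.05], "angular": [0, 0, 0], "claw": 255}
    - {"translation": [0, 0, -0.1], "angular": [0, 0, 0], "claw": 255}
    - {"translation": [0, 0, -0.15], "angular": [0, 0, 0], "claw": 255}
    - {"translation": [0, -0.04, -0.195], "angular": [0, 0, 0], "claw": 255}
    - {"translation": [0, -0.1, -0.195], "angular": [0, 0, -1], "claw": 255}
    - {"translation": [0, -0.16, -0.195], "angular": [0, 0, -2], "claw": 255}
    - {"translation": [0, -0.22, -0.195], "angular": [0, 0, -2], "claw": 255}
    - {"translation": [0, -0.28, -0.195], "angular": [0, 0, -2], "claw": 255}
    - {"translation": [0.004, -0.34, -0.195], "angular": [0, 0, -2], "claw": 255}
    - {"translation": [0.007, -0.39, -0.195], "angular": [0, 0, -2], "claw": 255}

```text
clock: 15.3
tool_pos: [0.4863, 0.2215, 0.1986]
eef_rot: [-3.14, 0.083, 0.001]
wrist_force: [2.1, -0.5, -2.2]
width: 0.0174
grip_force: 30.0
```

move_arm:
  motion:
    - {"translation": [0, -0.03, 0], "angular": [0, 0, 0], "claw": 255}
    - {"translation": [0, -0.03, 0], "angular": [0, 0, 0], "claw": 255}
    - {"translation": [0, -0.03, 0], "angular": [0, 0, 0], "claw": 255}

```text
clock: 15.68
tool_pos: [0.4884, 0.2468, 0.1986]
eef_rot: [3.139, -0.089, -0.001]
wrist_force: [0.1, -0.0, -1.8]
width: 0.0175
grip_force: 30.0
```

move_arm:
  motion:
    - {"translation": [0.001, -0.001, 0.04], "angular": [0, 0, 0], "claw": 255}
    - {"translation": [0.001, -0.001, 0.08], "angular": [0, 0, 0], "claw": 255}
    - {"translation": [0.001, -0.001, 0.115], "angular": [0, 0, 0], "claw": 255}
    - {"translation": [0.001, -0.001, 0.13], "angular": [0, 0, 0], "claw": 255}
    - {"translation": [0.001, -0.001, 0.134], "angular": [0, 0, 0], "claw": 255}
    - {"translation": [0.001, -0.001, 0.134], "angular": [0, 0, 0], "claw": 255}
    - {"translation": [0.001, -0.001, 0.134], "angular": [0, 0, 0], "claw": 151}
    - {"translation": [0.001, -0.001, 0.134], "angular": [0, 0, 0], "claw": 151}
    - {"translation": [0.001, -0.001, 0.134], "angular": [0, 0, 0], "claw": 151}

```text
clock: 16.8
tool_pos: [0.4898, 0.2502, 0.0652]
eef_rot: [-3.14, 0.085, -0.001]
wrist_force: [0.6, 0.4, -0.0]
width: 0.0356
grip_force: 0.0
```

move_arm:
  motion:
    - {"translation": [0, 0, -0.05], "angular": [0, 0, 0], "claw": 151}
    - {"translation": [0, 0, -0.1], "angular": [0, 0, 0], "claw": 151}
    - {"translation": [-0.005, 0.03, -0.134], "angular": [0, 0, 0], "claw": 151}
    - {"translation": [-0.008, 0.09, -0.134], "angular": [0, 0, 1], "claw": 120}
    - {"translation": [-0.01, 0.15, -0.134], "angular": [0, 0, 1], "claw": 120}
    - {"translation": [-0.013, 0.21, -0.134], "angular": [0, 0, 1], "claw": 120}
    - {"translation": [-0.015, 0.27, -0.134], "angular": [0, 0, 1], "claw": 120}
    - {"translation": [-0.018, 0.33, -0.134], "angular": [0, 0, 1], "claw": 120}
    - {"translation": [-0.02, 0.39, -0.134], "angular": [0, 0, 1], "claw": 120}
    - {"translation": [-0.022, 0.44, -0.134], "angular": [0, 0, 1], "claw": 120}

```text
clock: 18.05
tool_pos: [0.4433, -0.1905, 0.199]
eef_rot: [-3.139, 0.114, -0.002]
wrist_force: [0.3, 0.2, 0.6]
width: 0.0464
grip_force: 0.0
```

move_arm:
  motion:
    - {"translation": [-0.001, 0.05, 0], "angular": [0, 0, 0], "claw": 120}
    - {"translation": [-0.001, 0.092, 0], "angular": [0, 0, 0], "claw": 120}
    - {"translation": [-0.001, 0.092, 0], "angular": [0, 0, 0], "claw": 120}
    - {"translation": [-0.001, 0.092, 0], "angular": [0, 0, 0], "claw": 120}

```text
clock: 18.55
tool_pos: [0.4361, -0.2793, 0.1985]
eef_rot: [-3.139, 0.112, 0.0]
wrist_force: [0.1, 0.6, -0.6]
width: 0.0464
grip_force: 0.0
```

```bash
python3 look.py
```

```text
1 px [428. 143.] ctr 457.2 -392.9 size 120.5 20.1 ang -170.7 zprof mm [18, 18, 18, 18, 18, 18, 16, 15]
2 px [320. 157.] ctr 447.3 -280.1 size 16.6 120.7 ang 176.5 zprof mm [14, 16, 18, 18, 18, 18, 18, 18]
[ 0.43643124 -0.27870651  0.19845771] [-18.  21.  55. 114. -21.  55. -47.]
```

move_arm:
  motion:
    - {"translation": [0.001, 0.001, 0.06], "angular": [0, 0, 0], "claw": 120}
    - {"translation": [0.001, 0.001, 0.12], "angular": [0, 0, 0], "claw": 120}
    - {"translation": [0.001, 0.001, 0.17], "angular": [0, 0, 0], "claw": 120}
    - {"translation": [0.001, 0.001, 0.19], "angular": [0, 0, 0], "claw": 120}
    - {"translation": [0.001, 0.001, 0.195], "angular": [0, 0, 0], "claw": 120}
    - {"translation": [0.001, 0.001, 0.195], "angular": [0, 0, 0], "claw": 255}
    - {"translation": [0.001, 0.001, 0.195], "angular": [0, 0, 0], "claw": 255}
    - {"translation": [0.001, 0.001, 0.195], "angular": [0, 0, 0], "claw": 255}
    - {"translation": [0.001, 0.001, 0.195], "angular": [0, 0, 0], "claw": 255}
    - {"translation": [0.001, 0.001, 0.195], "angular": [0, 0, 0], "claw": 255}

```text
clock: 19.85
tool_pos: [0.4378, -0.2807, 0.0044]
eef_rot: [-3.139, 0.112, -0.002]
wrist_force: [-0.2, 3.0, 6.3]
width: 0.0176
grip_force: 30.0
```

move_arm:
  motion:
    - {"translation": [0, 0, -0.05], "angular": [0, 0, 0], "claw": 255}
    - {"translation": [0, 0, -0.1], "angular": [0, 0, 0], "claw": 255}
    - {"translation": [0, 0, -0.15], "angular": [0, 0, 0], "claw": 255}
    - {"translation": [0, -0.04, -0.195], "angular": [0, 0, 0], "claw": 255}
    - {"translation": [0, -0.1, -0.195], "angular": [0, 0, -1], "claw": 255}
    - {"translation": [0, -0.16, -0.195], "angular": [0, 0, -1], "claw": 255}
    - {"translation": [0, -0.22, -0.195], "angular": [0, 0, -1], "claw": 255}
    - {"translation": [0.004, -0.28, -0.195], "angular": [0, 0, -1], "claw": 255}
    - {"translation": [0.01, -0.34, -0.195], "angular": [0, 0, -1], "claw": 255}
    - {"translation": [0.015, -0.4, -0.195], "angular": [0, 0, -1], "claw": 255}

```text
clock: 21.1
tool_pos: [0.4803, 0.1188, 0.1987]
eef_rot: [-3.14, 0.085, -0.0]
wrist_force: [0.3, -0.4, -2.7]
width: 0.0177
grip_force: 30.0
```

move_arm:
  motion:
    - {"translation": [0, -0.045, 0], "angular": [0, 0, 0], "claw": 255}
    - {"translation": [0, -0.079, 0], "angular": [0, 0, 0], "claw": 255}
    - {"translation": [0, -0.079, 0], "angular": [0, 0, 0], "claw": 255}
    - {"translation": [0, -0.079, 0], "angular": [0, 0, 0], "claw": 255}

```text
clock: 21.6
tool_pos: [0.4846, 0.1947, 0.1984]
eef_rot: [3.14, -0.086, -0.001]
wrist_force: [-0.7, -0.7, -3.3]
width: 0.018
grip_force: 30.0
```

move_arm:
  motion:
    - {"translation": [0.001, -0.001, 0.04], "angular": [0, 0, 0], "claw": 255}
    - {"translation": [0.001, -0.001, 0.08], "angular": [0, 0, 0], "claw": 255}
    - {"translation": [0.001, -0.001, 0.115], "angular": [0, 0, 0], "claw": 255}
    - {"translation": [0.001, -0.001, 0.13], "angular": [0, 0, 0], "claw": 255}
    - {"translation": [0.001, -0.001, 0.134], "angular": [0, 0, 0], "claw": 255}
    - {"translation": [0.001, -0.001, 0.134], "angular": [0, 0, 0], "claw": 255}
    - {"translation": [0.001, -0.001, 0.134], "angular": [0, 0, 0], "claw": 151}
    - {"translation": [0.001, -0.001, 0.134], "angular": [0, 0, 0], "claw": 151}
    - {"translation": [0.001, -0.001, 0.134], "angular": [0, 0, 0], "claw": 151}

```text
clock: 22.72
tool_pos: [0.4864, 0.197, 0.0652]
eef_rot: [-3.14, 0.085, -0.001]
wrist_force: [-0.2, -0.1, -0.3]
width: 0.0358
grip_force: 0.0
```

move_arm:
  motion:
    - {"translation": [0, 0, -0.05], "angular": [0, 0, 0], "claw": 151}
    - {"translation": [0, 0, -0.1], "angular": [0, 0, 0], "claw": 151}
    - {"translation": [0, 0.03, -0.134], "angular": [0, 0, 0], "claw": 151}
    - {"translation": [-0.01, 0.09, -0.134], "angular": [0, 0, -2], "claw": 120}
    - {"translation": [-0.01, 0.15, -0.134], "angular": [0, 0, -4], "claw": 120}
    - {"translation": [-0.01, 0.21, -0.134], "angular": [0, 0, -6], "claw": 120}
    - {"translation": [-0.005, 0.27, -0.134], "angular": [0, 0, -8], "claw": 120}
    - {"translation": [0, 0.33, -0.134], "angular": [0, 0, -10], "claw": 120}
    - {"translation": [0.005, 0.39, -0.134], "angular": [0, 0, -12.4], "claw": 120}
    - {"translation": [0.012, 0.44, -0.134], "angular": [0, 0, -12.4], "claw": 120}

```text
clock: 23.98
tool_pos: [0.4738, -0.2457, 0.1989]
eef_rot: [-3.131, -0.253, -0.001]
wrist_force: [0.9, 1.2, -0.0]
width: 0.0469
grip_force: 0.0
```

move_arm:
  motion:
    - {"translation": [0.009, 0.05, 0], "angular": [0, 0, 0], "claw": 120}
    - {"translation": [0.02, 0.1, 0], "angular": [0, 0, 0], "claw": 120}
    - {"translation": [0.032, 0.145, 0], "angular": [0, 0, 0], "claw": 120}
    - {"translation": [0.032, 0.145, 0], "angular": [0, 0, 0], "claw": 120}
    - {"translation": [0.032, 0.145, 0], "angular": [0, 0, 0], "claw": 120}

```text
clock: 24.6
tool_pos: [0.5288, -0.3808, 0.1983]
eef_rot: [-3.13, -0.254, 0.001]
wrist_force: [0.1, -0.2, -0.5]
width: 0.0466
grip_force: 0.0
```

```bash
python3 look.py
```

```text
2 px [512.  69.] ctr 660.9 -549.6 size 36.6 4.9 ang 76.9 zprof mm [18, 18, 18, 18, 18, 17, 18, 20]
21 px [320. 214.] ctr 482.3 -388.3 size 70.2 15.7 ang -170.8 zprof mm [18, 18, 18, 18, 18, 18, 18, 18]
[ 0.52897971 -0.38010331  0.1984318 ] [ -3.  34.  49.  96. -28.  63. -26.]
```

move_arm:
  motion:
    - {"translation": [-0.05, 0.001, 0], "angular": [0, 0, 0], "claw": 120}
    - {"translation": [-0.063, 0.001, 0], "angular": [0, 0, 0], "claw": 120}
    - {"translation": [-0.063, 0.001, 0], "angular": [0, 0, 0], "claw": 120}

```text
clock: 25.02
tool_pos: [0.4669, -0.3915, 0.1991]
eef_rot: [-3.13, -0.254, -0.002]
wrist_force: [0.9, 0.2, 0.5]
width: 0.0466
grip_force: 0.0
```

```bash
python3 look.py
```

```text
1 px [320. 179.] ctr 457.0 -393.2 size 120.3 17.4 ang -171.0 zprof mm [18, 18, 18, 18, 18, 18, 16, 14]
[ 0.46823796 -0.39122446  0.198972  ] [ -2.  30.  50. 102. -26.  60. -23.]
```

move_arm:
  motion:
    - {"translation": [0, 0, 0.06], "angular": [0, 0, 0], "claw": 120}
    - {"translation": [0, 0, 0.12], "angular": [0, 0, 0], "claw": 120}
    - {"translation": [0, 0, 0.17], "angular": [0, 0, 0], "claw": 120}
    - {"translation": [0, 0, 0.19], "angular": [0, 0, 0], "claw": 120}
    - {"translation": [0, 0, 0.195], "angular": [0, 0, 0], "claw": 120}
    - {"translation": [0, 0, 0.195], "angular": [0, 0, 0], "claw": 255}
    - {"translation": [0, 0, 0.195], "angular": [0, 0, 0], "claw": 255}
    - {"translation": [0, 0, 0.195], "angular": [0, 0, 0], "claw": 255}
    - {"translation": [0, 0, 0.195], "angular": [0, 0, 0], "claw": 255}
    - {"translation": [0, 0, 0.195], "angular": [0, 0, 0], "claw": 255}

```text
clock: 26.32
tool_pos: [0.4677, -0.3922, 0.0047]
eef_rot: [-3.131, -0.255, -0.002]
wrist_force: [-1.4, 1.9, 5.9]
width: 0.0178
grip_force: 30.0
```

move_arm:
  motion:
    - {"translation": [0, 0, -0.05], "angular": [0, 0, 0], "claw": 255}
    - {"translation": [0, 0, -0.1], "angular": [0, 0, 0], "claw": 255}
    - {"translation": [0, 0, -0.15], "angular": [0, 0, 0], "claw": 255}
    - {"translation": [0.005, -0.04, -0.195], "angular": [0, 0, 2], "claw": 255}
    - {"translation": [0.015, -0.1, -0.195], "angular": [0, 0, 4], "claw": 255}
    - {"translation": [0.03, -0.16, -0.195], "angular": [0, 0, 6], "claw": 255}
    - {"translation": [0.045, -0.215, -0.195], "angular": [0, 0, 8], "claw": 255}
    - {"translation": [0.06, -0.27, -0.195], "angular": [0, 0, 10], "claw": 255}
    - {"translation": [0.075, -0.325, -0.195], "angular": [0, 0, 12], "claw": 255}
    - {"translation": [0.09, -0.38, -0.195], "angular": [0, 0, 12.3], "claw": 255}

```text
clock: 27.58
tool_pos: [0.4943, -0.001, 0.1988]
eef_rot: [-3.14, 0.083, -0.001]
wrist_force: [0.8, -0.2, -1.5]
width: 0.0178
grip_force: 30.0
```

Run:
```python
from h import *
delta([*oven(.010,-.078),.1985],Rd(OY)); print(observe()["width"])
```

```text
d [ 0.0018 -0.1459  0.0004] turn [-0.05 -0.02  0.03]
0.01784128791069036
```

move_arm:
  motion:
    - {"translation": [0.001, -0.05, 0], "angular": [0, 0, 0], "claw": 255}
    - {"translation": [0.001, -0.1, 0], "angular": [0, 0, 0], "claw": 255}
    - {"translation": [0.001, -0.144, 0], "angular": [0, 0, 0], "claw": 255}
    - {"translation": [0.001, -0.144, 0], "angular": [0, 0, 0], "claw": 255}
    - {"translation": [0.001, -0.144, 0], "angular": [0, 0, 0], "claw": 255}

```text
clock: 28.2
tool_pos: [0.5028, 0.1401, 0.1986]
eef_rot: [3.14, -0.083, -0.001]
wrist_force: [0.4, 0.1, -2.0]
width: 0.0179
grip_force: 30.0
```

move_arm:
  motion:
    - {"translation": [0.001, -0.003, 0.04], "angular": [0, 0, 0], "claw": 255}
    - {"translation": [0.001, -0.003, 0.08], "angular": [0, 0, 0], "claw": 255}
    - {"translation": [0.001, -0.003, 0.115], "angular": [0, 0, 0], "claw": 255}
    - {"translation": [0.001, -0.003, 0.13], "angular": [0, 0, 0], "claw": 255}
    - {"translation": [0.001, -0.003, 0.134], "angular": [0, 0, 0], "claw": 255}
    - {"translation": [0.001, -0.003, 0.134], "angular": [0, 0, 0], "claw": 255}
    - {"translation": [0.001, -0.003, 0.134], "angular": [0, 0, 0], "claw": 151}
    - {"translation": [0.001, -0.003, 0.134], "angular": [0, 0, 0], "claw": 151}
    - {"translation": [0.001, -0.003, 0.134], "angular": [0, 0, 0], "claw": 151}

```text
clock: 29.32
tool_pos: [0.5046, 0.1441, 0.0651]
eef_rot: [-3.14, 0.082, -0.001]
wrist_force: [0.2, -0.2, -0.4]
width: 0.0361
grip_force: 0.0
```

move_arm:
  motion:
    - {"translation": [0, 0, -0.05], "angular": [0, 0, 0], "claw": 151}
    - {"translation": [0, 0, -0.1], "angular": [0, 0, 0], "claw": 151}
    - {"translation": [-0.02, 0, -0.15], "angular": [0, 0, 0], "claw": 151}
    - {"translation": [-0.05, 0, -0.2], "angular": [0, 0, 0], "claw": 151}
    - {"translation": [-0.1, -0.04, -0.23], "angular": [0, 0, 0], "claw": 151}
    - {"translation": [-0.1, -0.08, -0.25], "angular": [0, 0, 0], "claw": 151}
    - {"translation": [-0.1, -0.08, -0.25], "angular": [0, 0, 0], "claw": 151}

```text
clock: 30.2
tool_pos: [0.4073, 0.2339, 0.3162]
eef_rot: [-3.136, 0.069, -0.001]
wrist_force: [0.6, -0.1, 0.2]
width: 0.0359
grip_force: 0.0
```

Run:
```python
from h import *
im,d=camera("wrist"); save("w3",im); s=observe(); print(s["tool_pos"])
im,d=camera("top"); save("t3",cv2.resize(im[80:320,100:500],None,fx=2,fy=2))
```

```text
[0.4076689  0.23244056 0.31573685]
```

View pics/w3.png

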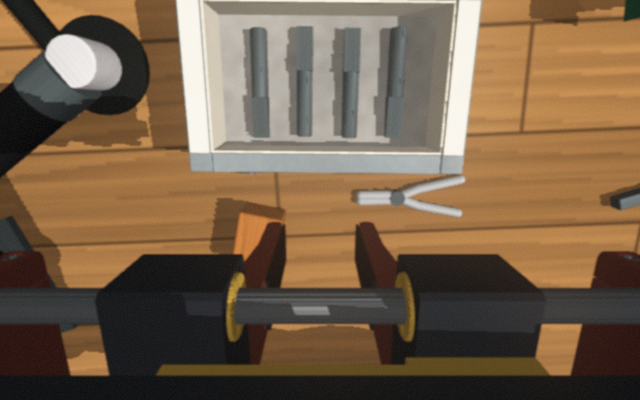

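View pics/t3.png

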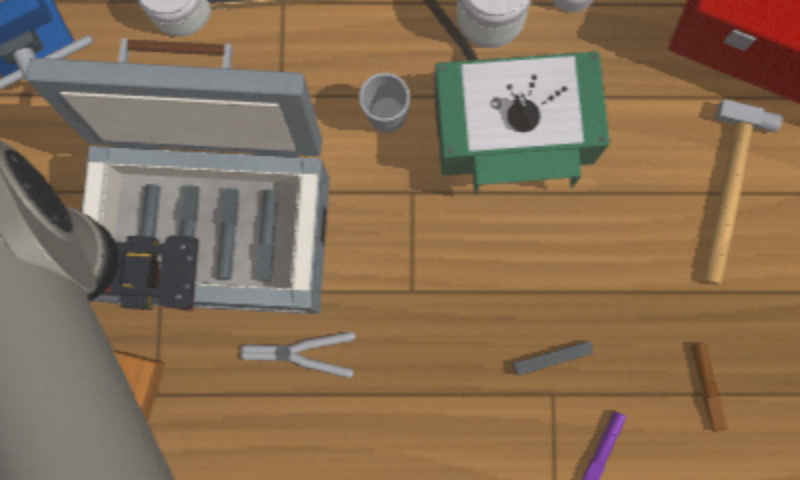

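The wrist view shows four blanks flat and separate on the hearth at (259,80), (304,80), (350,80) and (396,80). The top crop shows the lid open with its handle at (175,47), and the bystanders in place. Next I'll close the lid.

Run:
```python
from h import *
k=cal("top"); im,d=camera("top"); C=cloud(k,d)[90:115,155:215].reshape(-1,3)
P=C[(C[:,2]>.26)&(C[:,2]<.30)&(C[:,0]>.655)]; print(len(P),P.mean(0),P.min(0),P.max(0))
```

```text
331 [0.67248783 0.21789523 0.2791983 ] [0.6553773  0.15395317 0.2663946 ] [0.68398324 0.27509343 0.28613513]
```

move_arm:
  motion:
    - {"translation": [0, 0, -0.03], "angular": [0, 0, -10], "claw": 180}
    - {"translation": [0, 0, -0.06], "angular": [0, 0, -20], "claw": 180}
    - {"translation": [0.03, 0, -0.06], "angular": [0, 0, -30], "claw": 180}
    - {"translation": [0.07, 0, -0.06], "angular": [0, 0, -40], "claw": 180}
    - {"translation": [0.11, 0.001, -0.06], "angular": [0, 0, -50], "claw": 180}
    - {"translation": [0.15, 0.002, -0.06], "angular": [0, 0, -60], "claw": 180}
    - {"translation": [0.19, 0.003, -0.06], "angular": [0, 0, -70], "claw": 180}
    - {"translation": [0.23, 0.004, -0.06], "angular": [0, 0, -80], "claw": 180}
    - {"translation": [0.27, 0.004, -0.06], "angular": [0, 0, -90], "claw": 180}
    - {"translation": [0.27, 0.004, -0.06], "angular": [0, 0, -90], "claw": 180}

```text
clock: 31.6
tool_pos: [0.5092, 0.1633, 0.4091]
eef_rot: [2.266, 2.14, 0.073]
wrist_force: [-0.1, -0.4, -0.5]
width: 0.0258
grip_force: 0.0
```

Run:
```python
from h import *
s=observe();print(s["tool_pos"],s["qpos"].round(2),s["joint_velocities"].round(2))
delta([.6765,.2138,.375],Rd(OY+90))
```

```text
[0.50920665 0.16332336 0.40908992] [-2.15 -0.34  1.46  1.71  0.36  1.43 -0.79] [ 0.05 -0.    0.   -0.05 -0.    0.04 -0.01]
d [0.0593 0.1622 0.0432] turn [ 2.83 -1.02 -0.22]
```

move_arm:
  motion:
    - {"translation": [0.02, 0.04, 0.01], "angular": [0, 0, 0], "claw": 180}
    - {"translation": [0.04, 0.08, 0.02], "angular": [1, 0, 0], "claw": 180}
    - {"translation": [0.059, 0.12, 0.03], "angular": [2, -0.5, 0], "claw": 180}
    - {"translation": [0.059, 0.162, 0.04], "angular": [2.8, -1, 0], "claw": 180}
    - {"translation": [0.059, 0.162, 0.043], "angular": [2.8, -1, 0], "claw": 180}
    - {"translation": [0.059, 0.162, 0.043], "angular": [2.8, -1, 0], "claw": 180}
    - {"translation": [0.059, 0.162, 0.043], "angular": [2.8, -1, 0], "claw": 180}

```text
clock: 32.48
tool_pos: [0.5108, 0.1651, 0.4143]
eef_rot: [2.262, 2.146, 0.079]
wrist_force: [-0.5, 0.7, -0.7]
width: 0.0258
grip_force: 0.0
```

Run:
```python
from h import *
s=observe();print(s["tool_pos"],s["qpos"].round(2),s["joint_velocities"].round(2))
delta([.6765,.2138,.375],Rd(OY+90))
```

```text
[0.51078934 0.16508833 0.41431679] [-2.15 -0.34  1.45  1.7   0.36  1.44 -0.79] [ 0.01  0.   -0.    0.   -0.   -0.01  0.01]
d [0.0565 0.1607 0.0488] turn [ 2.93 -1.2   0.05]
```

move_arm:
  motion:
    - {"translation": [-0.03, 0, 0.01], "angular": [0, 0, 0], "claw": 180}
    - {"translation": [-0.06, 0, 0.02], "angular": [0, 0, 0], "claw": 180}
    - {"translation": [-0.09, 0, 0.035], "angular": [0, 0, 0], "claw": 180}
    - {"translation": [-0.12, 0, 0.05], "angular": [0, 0, 0], "claw": 180}
    - {"translation": [-0.15, 0, 0.06], "angular": [0, 0, 0], "claw": 180}
    - {"translation": [-0.18, 0, 0.06], "angular": [0, 0, 0], "claw": 180}
    - {"translation": [-0.18, 0, 0.06], "angular": [0, 0, 0], "claw": 180}

```text
clock: 33.35
tool_pos: [0.5045, -0.0159, 0.3504]
eef_rot: [2.267, 2.141, 0.078]
wrist_force: [0.3, -0.2, 0.1]
width: 0.0258
grip_force: 0.0
```

Run:
```python
from h import *
s=observe();print(s["tool_pos"],s["qpos"].round(2),s["joint_velocities"].round(2))
delta([.6765,.2138,.375],Rd(OY+90))
```

```text
[ 0.50452829 -0.01585229  0.3504039 ] [-1.7  -0.34  1.38  1.87  0.34  1.3  -0.46] [-0.04  0.01 -0.04 -0.   -0.02 -0.01 -0.03]
d [ 0.2395  0.1595 -0.0115] turn [ 2.9 -1.2 -0.2]
```

move_arm:
  motion:
    - {"translation": [0, 0.03, 0.02], "angular": [0, 0, 0], "claw": 180}
    - {"translation": [0, 0.07, 0.04], "angular": [0, 0, 0], "claw": 180}
    - {"translation": [0, 0.11, 0.06], "angular": [0, 0, 0], "claw": 180}
    - {"translation": [0, 0.15, 0.08], "angular": [0, 0, 0], "claw": 180}
    - {"translation": [0, 0.19, 0.1], "angular": [0, 0, 0], "claw": 180}
    - {"translation": [0, 0.23, 0.1], "angular": [0, 0, 0], "claw": 180}
    - {"translation": [0, 0.23, 0.1], "angular": [0, 0, 0], "claw": 180}

```text
clock: 34.22
tool_pos: [0.5291, -0.015, 0.3389]
eef_rot: [2.235, 2.119, 0.131]
wrist_force: [-0.1, -0.2, -0.1]
width: 0.0256
grip_force: 0.0
```

Run:
```python
from h import *
s=observe();print(s["tool_pos"],s["qpos"].round(2),s["joint_velocities"].round(2))
delta([.6765,.2138,.375],Rd(OY+90))
```

```text
[ 0.52911232 -0.01495641  0.33893594] [-1.76 -0.34  1.45  1.87  0.37  1.22 -0.46] [-0.01  0.    0.   -0.04 -0.    0.04  0.01]
d [ 0.2368  0.1377 -0.0172] turn [ 5.8  -1.22  0.02]
```

Run:
```python
from h import *
delta([.46,-.067,.22],Rd(3.5))
```

```text
d [-0.0581 -0.0779  0.1104] turn [ 3.85 -5.22 83.37]
```

move_arm:
  motion:
    - {"translation": [-0.02, -0.03, 0.02], "angular": [0.5, -0.5, 9], "claw": 180}
    - {"translation": [-0.04, -0.06, 0.03], "angular": [1, -1, 19], "claw": 180}
    - {"translation": [-0.058, -0.078, 0.05], "angular": [1.5, -2, 29], "claw": 180}
    - {"translation": [-0.058, -0.078, 0.07], "angular": [2, -2.5, 39], "claw": 180}
    - {"translation": [-0.058, -0.078, 0.09], "angular": [2.5, -3, 49], "claw": 180}
    - {"translation": [-0.058, -0.078, 0.11], "angular": [3, -4, 59], "claw": 180}
    - {"translation": [-0.058, -0.078, 0.11], "angular": [3.5, -4.5, 69], "claw": 180}
    - {"translation": [-0.058, -0.078, 0.11], "angular": [3.8, -5, 79], "claw": 180}
    - {"translation": [-0.058, -0.078, 0.11], "angular": [3.85, -5.2, 83.4], "claw": 180}
    - {"translation": [-0.058, -0.078, 0.11], "angular": [3.85, -5.2, 83.4], "claw": 180}

```text
clock: 35.48
tool_pos: [0.4417, -0.0642, 0.2329]
eef_rot: [3.137, 0.097, 0.026]
wrist_force: [0.1, -0.0, -0.2]
width: 0.0259
grip_force: 0.0
```

Run:
```python
from h import *
s=observe();print(s["tool_pos"],s["qpos"].round(2))
```

```text
[ 0.44170644 -0.06424745  0.23287532] [-1.61 -0.34  1.45  2.13  0.39  1.07 -1.86]
```

move_arm:
  motion:
    - {"translation": [0, 0.04, 0.02], "angular": [0, -0.5, 0], "claw": 180}
    - {"translation": [0, 0.08, 0.04], "angular": [0, -1, 0], "claw": 180}
    - {"translation": [0, 0.12, 0.06], "angular": [0, -1, 0], "claw": 180}
    - {"translation": [0, 0.16, 0.08], "angular": [0, -1, 0], "claw": 180}
    - {"translation": [0.01, 0.2, 0.1], "angular": [0, -1, 0], "claw": 180}
    - {"translation": [0.02, 0.24, 0.11], "angular": [0, -1, 0], "claw": 180}
    - {"translation": [0.03, 0.28, 0.11], "angular": [0, -1, 0], "claw": 180}
    - {"translation": [0.037, 0.32, 0.11], "angular": [0, -1, 0], "claw": 180}
    - {"translation": [0.037, 0.34, 0.11], "angular": [0, -1, 0], "claw": 180}
    - {"translation": [0.037, 0.34, 0.11], "angular": [0, -1, 0], "claw": 180}

```text
clock: 36.72
tool_pos: [0.3659, -0.2742, 0.2351]
eef_rot: [3.109, 0.096, 0.052]
wrist_force: [0.1, 1.2, -0.6]
width: 0.0259
grip_force: 0.0
```

Run:
```python
from h import *
s=observe();print(s["tool_pos"],s["qpos"].round(2))
```

```text
[ 0.36589741 -0.27416408  0.23510423] [-1.12 -0.34  1.45  2.12  0.41  1.05 -1.38]
```

```bash
cat > kin.py <<'E'
import numpy as np, itertools
from scipy.optimize import least_squares
from scipy.spatial.transform import Rotation as R
D=np.pi/180
data=[([-1.307,.4775,.022,1.5555,-.0115,1.109,-.083],(.245,.6285,.2225),(-.581,-3.087,.003)),
([-.70,.17,.81,2.10,-.16,.93,-1.32],(.458,-.0667,.205),(3.14,.096,-.002)),
(np.array([-33,14,54,120,-14,53,-66])*D,(.4445,-.1666,.1996),(-3.138,.139,0)),
(np.array([-18,21,55,114,-21,55,-47])*D,(.4364,-.2787,.1985),(-3.139,.112,0)),
(np.array([-3,34,49,96,-28,63,-26])*D,(.529,-.380,.1984),(-3.13,-.254,.001)),
(np.array([-2,30,50,102,-26,60,-23])*D,(.4682,-.3912,.199),(-3.13,-.254,.001)),
([-2.15,-.34,1.46,1.71,.36,1.43,-.79],(.5092,.1633,.4091),(2.266,2.14,.073)),
([-1.7,-.34,1.38,1.87,.34,1.30,-.46],(.5045,-.0159,.3504),(2.267,2.141,.078)),
([-1.76,-.34,1.45,1.87,.37,1.22,-.46],(.5291,-.015,.3389),(2.235,2.119,.131)),
([-1.61,-.34,1.45,2.13,.39,1.07,-1.86],(.4417,-.0642,.2329),(3.137,.097,.026)),
([-1.12,-.34,1.45,2.12,.41,1.05,-1.38],(.3659,-.2742,.2351),(3.109,.096,.052))]
Z=lambda a:R.from_rotvec([0,0,a]); Y=lambda a:R.from_rotvec([0,a,0])
def fk(q,p,s):
    q=np.asarray(q); T=Z(s[0]*q[0]+p[0]); x=np.array([0,0,p[1]])+T.apply([p[2],p[3],0])
    T=T*Y(q[1])*Z(s[1]*q[2]); x=x+T.apply(p[4:7])
    T=T*Y(q[3])*Z(s[2]*q[4]); x=x+T.apply(p[7:10])
    T=T*Y(q[5]); x=x+T.apply([p[10],p[11],0]); T=T*Z(s[3]*q[6]+p[12]); x=x+T.apply([0,0,p[13]])
    return x,T
def res(p,s): 
    o=[]
    for q,x,r in data:
        X,T=fk(q,p,s); o+=list((X-x)/.1)+list((T.inv()*R.from_rotvec(r)).as_rotvec())
    return np.array(o)
if __name__=="__main__":
    best=None
    for s in itertools.product((1,-1),repeat=4):
      for tz in(0,1.57,-1.57,3.1):
        p0=np.array([0,.3,0,0,0,0,.4,0,0,.4,0,0,tz,.2])
        r=least_squares(res,p0,args=(s,),loss="soft_l1",f_scale=.05)
        if best is None or r.cost<best[0]: best=(r.cost,s,r.x)
    print(best[0],best[1],best[2].round(3)); e=res(best[2],best[1]).reshape(-1,6); print((np.abs(e[:,:3]).max()*100).round(1),"mm",np.abs(e[:,3:]).max())
    np.savez("kin.npz",s=best[1],p=best[2])
E
python3 kin.py
```

```text
0.0048823164292124445 (-1, -1, -1, -1) [ 0.004  0.226 -0.    -0.029  0.006 -0.032  0.538  0.007 -0.248  0.474
  0.002  0.244  1.576  0.264]
4.8 mm 0.010985236243723296
```

```bash
cat > sim.py <<'E'
from kin import *
f=np.load("kin.npz"); S,P=f["s"],f["p"]
LO=np.array([-2.96,-.34,-1.41,.24,-1.37,.17,-2.96]);HI=np.array([2.96,2.1,1.46,2.44,4.51,1.92,2.96])
def jac(q):
    x,T=fk(q,P,S); J=np.zeros((6,7)); h=1e-5
    for i in range(7):
        d=np.array(q,float); d[i]+=h; X,U=fk(d,P,S); J[:3,i]=(X-x)/h; J[3:,i]=(U*T.inv()).as_rotvec()/h
    return x,T,J
def go(q,pos,rot,n=25,extra=8,log=None):
    q=np.array(q,float); x0,T0=fk(q,P,S); w=(rot*T0.inv()).as_rotvec()
    for i in range(1,n+extra+1):
        a=min(1,i/n); xt=x0+a*(np.array(pos)-x0); Tt=R.from_rotvec(a*w)*T0
        x,T,J=jac(q); e=np.r_[xt-x,(Tt*T.inv()).as_rotvec()]
        act=np.ones(7,bool)
        for _ in range(4):
            Ja=J[:,act]; dq=np.zeros(7); dq[act]=Ja.T@np.linalg.solve(Ja@Ja.T+1e-4*np.eye(6),e)
            bad=act&((q+dq<LO)|(q+dq>HI))
            if not bad.any(): break
            act&=~bad
        q=np.clip(q+np.clip(dq,-.2,.2),LO,HI)
        if log is not None: log.append(q.copy())
    x,T=fk(q,P,S); return q,np.linalg.norm(x-pos)+.2*np.linalg.norm((rot*T.inv()).as_rotvec())
def down(yaw,tx=0,ty=0): # yaw of tool x deg; tilt about world axes
    y=np.radians(yaw); x=np.array([np.cos(y),np.sin(y),0]); z=np.array([0,0,-1.])
    return R.from_euler("xyz",[tx,ty,0],degrees=True)*R.from_matrix(np.column_stack([x,np.cross(z,x),z]))
E
python3 - <<'E'
from sim import *
# sanity: reproduce opening-hover -> A hover transition, from start
q0=np.array(data[0][0]); q,e=go(q0,[.43,.2266,.26],down(87)); print(q.round(2),e)
q,e=go(q,[.676,.214,.36],down(87)); print("lidtop",q.round(2),e)
q,e=go(q,[.458,-.0667,.205],down(3.5)); print("A (obs -.70 .17 .81 2.10 -.16 .93 -1.32)",q.round(2),e)
qc=np.array([-1.12,-.34,1.45,2.12,.41,1.05,-1.38])
rng=np.random.default_rng(0); out=[]
for _ in range(150):
    v=[rng.uniform(.40,.55),rng.uniform(-.45,-.0),rng.uniform(.15,.4)]; t=(rng.uniform(-60,150),rng.uniform(-30,30),rng.uniform(-30,30))
    q1,e1=go(qc,v,down(*t),n=12,extra=4); 
    if e1>.03: continue
    q2,e2=go(q1,[.676,.214,.375],down(87),n=16,extra=6); out.append((e2,-min((q2-LO)[1],(HI-q2)[2]),np.round(v+list(t),2),q1.round(2),q2.round(2)))
out.sort(key=lambda r:(round(r[0],2),r[1])); print(len(out)); [print(*o) for o in out[:6]]
E
```

```text
[-0.99  0.12  0.41  1.97 -0.05  1.06 -0.6 ] 2.8339135693407775e-16
lidtop [-0.7   0.48  0.48  1.3  -0.22  1.41 -0.28] 3.895959425528188e-16
A (obs -.70 .17 .81 2.10 -.16 .93 -1.32) [-0.75  0.18  0.87  2.1  -0.18  0.93 -1.3 ] 2.4850337920398065e-16
51
4.648473535833574e-16 -0.8385796139687964 [  0.48  -0.08   0.4   13.62 -19.74  -6.5 ] [-1.04 -0.12  0.82  1.88  0.46  1.34 -1.68] [-0.77  0.5   0.61  1.28 -0.28  1.44 -0.24]
2.997602166487923e-16 -0.8343580373876722 [  0.41  -0.08   0.35  -9.73  22.59 -26.49] [-0.53 -0.34  0.71  2.18 -0.33  0.88 -1.29] [-0.78  0.5   0.63  1.28 -0.29  1.44 -0.23]
2.2204460492503126e-17 -0.8318869436357172 [  0.43  -0.24   0.4  -56.67  -7.74  -9.94] [-0.61 -0.2   0.83  1.9   0.26  1.19 -2.42] [-0.75  0.49  0.57  1.28 -0.26  1.44 -0.25]
2.026451760689168e-16 -0.8296403446360139 [  0.41  -0.19   0.33 107.07   5.31 -22.17] [-0.6  -0.34  0.83  2.12  0.09  0.9   0.52] [-0.74  0.49  0.56  1.28 -0.25  1.44 -0.25]
2.4095603294137734e-16 -0.8294448728606402 [  0.43  -0.16   0.35  67.41 -18.5  -22.94] [-0.69 -0.33  0.57  2.18  0.67  0.98 -0.88] [-0.74  0.49  0.56  1.28 -0.25  1.44 -0.25]
1.6541190068293637e-16 -0.8284650426826211 [  0.46  -0.07   0.28 -42.08  -3.06 -12.53] [-0.87 -0.13  0.8   2.14  0.21  0.89 -2.49] [-0.74  0.49  0.55  1.28 -0.25  1.44 -0.26]
```

Run:
```python
from h import *
from sim import down
delta([.48,-.08,.40],down(13.6,-19.7,-6.5).as_matrix())
```

```text
d [ 0.1311 -0.1816 -0.1666] turn [-18.49   1.76  -9.12]
```

move_arm:
  motion:
    - {"translation": [0.016, -0.023, -0.02], "angular": [-2.3, 0.2, -1.1], "claw": 180}
    - {"translation": [0.033, -0.045, -0.042], "angular": [-4.6, 0.4, -2.3], "claw": 180}
    - {"translation": [0.049, -0.068, -0.063], "angular": [-6.9, 0.7, -3.4], "claw": 180}
    - {"translation": [0.066, -0.091, -0.083], "angular": [-9.2, 0.9, -4.6], "claw": 180}
    - {"translation": [0.082, -0.114, -0.104], "angular": [-11.6, 1.1, -5.7], "claw": 180}
    - {"translation": [0.098, -0.136, -0.125], "angular": [-13.9, 1.3, -6.8], "claw": 180}
    - {"translation": [0.115, -0.159, -0.146], "angular": [-16.2, 1.5, -8], "claw": 180}
    - {"translation": [0.131, -0.182, -0.167], "angular": [-18.5, 1.8, -9.1], "claw": 180}
    - {"translation": [0.131, -0.182, -0.167], "angular": [-18.5, 1.8, -9.1], "claw": 180}
    - {"translation": [0.131, -0.182, -0.167], "angular": [-18.5, 1.8, -9.1], "claw": 180}

```text
clock: 37.98
tool_pos: [0.4796, -0.0796, 0.3995]
eef_rot: [2.769, 0.301, 0.099]
wrist_force: [-1.1, -0.5, 0.5]
width: 0.026
grip_force: 0.0
```

Run:
```python
from h import *
from sim import *
s=observe();print(s["tool_pos"],s["qpos"].round(2))
q=s["qpos"]
for pos in([.6765,.2138,.375],[.60,.0,.38]): print(pos,[v if np.isscalar(v) else v.round(2) for v in go(q,pos,down(86.93),n=16)])
delta([.6765,.2138,.375],Rd(OY+90))
```

```text
[ 0.47961224 -0.07955424  0.39953774] [-1.03 -0.11  0.76  1.89  0.45  1.35 -1.73]
[0.6765, 0.2138, 0.375] [array([-0.75,  0.49,  0.58,  1.28, -0.26,  1.44, -0.25]), np.float64(4.68801776459752e-16)]
[0.6, 0.0, 0.38] [array([-0.73,  0.3 ,  0.81,  1.57, -0.22,  1.37,  0.06]), np.float64(1.274601757824211e-16)]
d [ 0.2559 -0.2385 -0.0552] turn [ 18.79  11.88 -73.65]
```

move_arm:
  motion:
    - {"translation": [0.03, -0.03, -0.012], "angular": [2.1, 1.3, -8.2], "claw": 180}
    - {"translation": [0.06, -0.06, -0.025], "angular": [4.2, 2.6, -16.4], "claw": 180}
    - {"translation": [0.09, -0.09, -0.035], "angular": [6.3, 4, -24.6], "claw": 180}
    - {"translation": [0.12, -0.12, -0.045], "angular": [8.4, 5.3, -32.7], "claw": 180}
    - {"translation": [0.15, -0.15, -0.055], "angular": [10.4, 6.6, -40.9], "claw": 180}
    - {"translation": [0.18, -0.175, -0.06], "angular": [12.5, 7.9, -49.1], "claw": 180}
    - {"translation": [0.21, -0.2, -0.06], "angular": [14.6, 9.2, -57.3], "claw": 180}
    - {"translation": [0.235, -0.22, -0.058], "angular": [16.7, 10.6, -65.5], "claw": 180}
    - {"translation": [0.256, -0.238, -0.055], "angular": [18.8, 11.9, -73.7], "claw": 180}
    - {"translation": [0.256, -0.238, -0.055], "angular": [18.8, 11.9, -73.7], "claw": 180}

```text
clock: 39.22
tool_pos: [0.6776, 0.2128, 0.3737]
eef_rot: [-2.281, -2.16, 0.003]
wrist_force: [-0.9, 0.5, -0.2]
width: 0.0262
grip_force: 0.0
```

move_arm:
  motion:
    - {"translation": [0, 0, 0], "angular": [0, 0, 0], "claw": 180}
    - {"translation": [0, 0, 0], "angular": [0, 0, 0], "claw": 180}

```text
clock: 39.48
tool_pos: [0.6768, 0.2129, 0.3769]
eef_rot: [2.28, 2.159, 0.004]
wrist_force: [-0.4, 0.3, 0.7]
width: 0.026
grip_force: 0.0
```

Run:
```python
from h import *
s=observe();print(s["tool_pos"],s["qpos"].round(2))
delta([.6765,.2138,.257],Rd(OY+90))
```

```text
[0.67675737 0.21287774 0.3769369 ] [-0.76  0.5   0.59  1.28 -0.27  1.44 -0.24]
d [ 0.0008 -0.0006  0.1199] turn [ 0.13 -0.06 -0.05]
```

move_arm:
  motion:
    - {"translation": [0, 0, 0.05], "angular": [0, 0, 0], "claw": 180}
    - {"translation": [0, 0, 0.09], "angular": [0, 0, 0], "claw": 180}
    - {"translation": [0, 0, 0.11], "angular": [0, 0, 0], "claw": 180}
    - {"translation": [0, 0, 0.12], "angular": [0, 0, 0], "claw": 180}
    - {"translation": [0, 0, 0.12], "angular": [0, 0, 0], "claw": 255}
    - {"translation": [0, 0, 0.12], "angular": [0, 0, 0], "claw": 255}
    - {"translation": [0, 0, 0.12], "angular": [0, 0, 0], "claw": 255}
    - {"translation": [0, 0, 0.12], "angular": [0, 0, 0], "claw": 255}

```text
clock: 40.48
tool_pos: [0.6779, 0.2141, 0.2571]
eef_rot: [2.278, 2.162, 0.005]
wrist_force: [-0.4, -0.6, 4.2]
width: 0.0111
grip_force: 30.0
```

Run:
```python
from h import *
s=observe(); print(s["tool_pos"],s["width"],s["grip_force"])
# reverse arc in tool y (ox), z(down) from current handle angle to 0
H=np.array([OC[0]+.097*np.cos(np.radians(OY)),OC[1]+.097*np.sin(np.radians(OY))])
x=(s["tool_pos"][:2]-H)@[np.cos(np.radians(OY)),np.sin(np.radians(OY))]; z=s["tool_pos"][2]+.019-.117
r=np.hypot(x,z); th=np.arctan2(z,-x)-np.arctan2(62,165); print("r",r,"theta",th)
a0=np.arctan2(62,165); 
for t in np.linspace(th,-.0,27)[1:]: print("%.2f  y %.3f z %.3f"%(t,-.176*np.cos(a0+t)-x,-(.176*np.sin(a0+t)-z)))
```

```text
[0.67789241 0.21407583 0.25714593] 0.011113443785062274 30.000769793987274
r 0.1795437319579607 theta 1.6926680197694077
1.63  y -0.012 z -0.002
1.56  y -0.023 z -0.006
1.50  y -0.033 z -0.010
1.43  y -0.045 z -0.013
1.37  y -0.056 z -0.015
1.30  y -0.067 z -0.016
1.24  y -0.079 z -0.017
1.17  y -0.090 z -0.017
1.11  y -0.101 z -0.016
1.04  y -0.113 z -0.014
0.98  y -0.124 z -0.012
0.91  y -0.135 z -0.009
0.85  y -0.146 z -0.005
0.78  y -0.157 z -0.001
0.72  y -0.167 z 0.004
0.65  y -0.177 z 0.010
0.59  y -0.186 z 0.016
0.52  y -0.195 z 0.023
0.46  y -0.204 z 0.031
0.39  y -0.212 z 0.039
0.33  y -0.219 z 0.048
0.26  y -0.226 z 0.057
0.20  y -0.233 z 0.066
0.13  y -0.238 z 0.076
0.07  y -0.243 z 0.087
-0.00  y -0.248 z 0.097
```

move_arm:
  motion:
    - {"translation": [0, -0.012, -0.004], "angular": [0, 0, 0], "claw": 255}
    - {"translation": [0, -0.023, -0.008], "angular": [0, 0, 0], "claw": 255}
    - {"translation": [0, -0.033, -0.012], "angular": [0, 0, 0], "claw": 255}
    - {"translation": [0, -0.045, -0.015], "angular": [0, 0, 0], "claw": 255}
    - {"translation": [0, -0.056, -0.017], "angular": [0, 0, 0], "claw": 255}
    - {"translation": [0, -0.067, -0.018], "angular": [0, 0, 0], "claw": 255}
    - {"translation": [0, -0.079, -0.019], "angular": [0, 0, 0], "claw": 255}
    - {"translation": [0, -0.09, -0.019], "angular": [0, 0, 0], "claw": 255}
    - {"translation": [0, -0.101, -0.018], "angular": [0, 0, 0], "claw": 255}
    - {"translation": [0, -0.113, -0.016], "angular": [0, 0, 0], "claw": 255}

```text
clock: 41.72
tool_pos: [0.5673, 0.2201, 0.2742]
eef_rot: [2.276, 2.159, 0.014]
wrist_force: [5.0, -0.8, 2.3]
width: 0.011
grip_force: 30.0
```

move_arm:
  motion:
    - {"translation": [0, -0.011, 0.002], "angular": [0, 0, 0], "claw": 255}
    - {"translation": [0, -0.022, 0.005], "angular": [0, 0, 0], "claw": 255}
    - {"translation": [0, -0.033, 0.009], "angular": [0, 0, 0], "claw": 255}
    - {"translation": [0, -0.044, 0.013], "angular": [0, 0, 0], "claw": 255}
    - {"translation": [0, -0.054, 0.018], "angular": [0, 0, 0], "claw": 255}
    - {"translation": [0, -0.064, 0.024], "angular": [0, 0, 0], "claw": 255}
    - {"translation": [0, -0.073, 0.03], "angular": [0, 0, 0], "claw": 255}
    - {"translation": [0, -0.082, 0.037], "angular": [0, 0, 0], "claw": 255}
    - {"translation": [0, -0.091, 0.045], "angular": [0, 0, 0], "claw": 255}
    - {"translation": [0, -0.099, 0.053], "angular": [0, 0, 0], "claw": 255}

```text
clock: 42.98
tool_pos: [0.4651, 0.2255, 0.2181]
eef_rot: [2.278, 2.163, 0.003]
wrist_force: [4.8, 3.8, 0.3]
width: 0.0112
grip_force: 30.0
```

move_arm:
  motion:
    - {"translation": [0, -0.007, 0.009], "angular": [0, 0, 0], "claw": 255}
    - {"translation": [0, -0.014, 0.018], "angular": [0, 0, 0], "claw": 255}
    - {"translation": [0, -0.021, 0.027], "angular": [0, 0, 0], "claw": 255}
    - {"translation": [0, -0.026, 0.037], "angular": [0, 0, 0], "claw": 255}
    - {"translation": [0, -0.031, 0.048], "angular": [0, 0, 0], "claw": 255}
    - {"translation": [0, -0.035, 0.056], "angular": [0, 0, 0], "claw": 255}
    - {"translation": [0, -0.036, 0.06], "angular": [0, 0, 0], "claw": 255}
    - {"translation": [0, -0.036, 0.062], "angular": [0, 0, 0], "claw": 255}
    - {"translation": [0, -0.036, 0.063], "angular": [0, 0, 0], "claw": 255}

```text
clock: 44.1
tool_pos: [0.4324, 0.2282, 0.16]
eef_rot: [-2.279, -2.161, -0.011]
wrist_force: [-9.1, -3.5, 55.0]
width: 0.0111
grip_force: 30.0
```

move_arm:
  motion:
    - {"translation": [0, 0, -0.003], "angular": [0, 0, 0], "claw": 130}
    - {"translation": [0, 0, -0.003], "angular": [0, 0, 0], "claw": 130}
    - {"translation": [0, 0, -0.003], "angular": [0, 0, 0], "claw": 130}
    - {"translation": [0, 0, -0.003], "angular": [0, 0, 0], "claw": 130}
    - {"translation": [0, 0, -0.04], "angular": [0, 0, 0], "claw": 130}
    - {"translation": [0, 0, -0.09], "angular": [0, 0, 0], "claw": 130}
    - {"translation": [0, 0, -0.1], "angular": [0, 0, 0], "claw": 130}
    - {"translation": [0, 0, -0.1], "angular": [0, 0, 0], "claw": 130}

```text
clock: 45.1
tool_pos: [0.4295, 0.227, 0.2554]
eef_rot: [-2.278, -2.163, -0.003]
wrist_force: [-1.4, -0.1, -0.7]
width: 0.0433
grip_force: 0.0
```

Run:
```python
from h import *
from sim import *
k=cal("top"); im,d=camera("top"); C=cloud(k,d)
P=C[150:235,135:265].reshape(-1,3); P=P[(P[:,2]>.135)&(P[:,2]<.16)&(P[:,1]<.15)]; print("lid z near/far",np.median(P[P[:,0]<.45,2]),np.median(P[P[:,0]>.55,2]))
Q=C[95:175,305:415].reshape(-1,3); t=Q[(Q[:,2]>.134)&(Q[:,2]<.15)]; print("knob",len(t),cv2.minAreaRect((t[:,:2]*1000).astype(np.float32)))
s=observe();q=s["qpos"];print(s["tool_pos"],q.round(2))
f=lambda r:[v if np.isscalar(v) else v.round(2) for v in r]
K=[.6436,-.1944,.22]
r=go(q,K,down(24)); print("knob",f(r)); r2=go(r[0],K[:2]+[.122],down(24)); print(f(r2)); r3=go(r2[0],K[:2]+[.122],down(-15.5)); print(f(r3)); 
r4=go(r3[0],K[:2]+[.24],down(-15.5)); c=R.from_euler("z",4.6,degrees=True); L=c*R.from_euler("y",-35,degrees=True)*down(0)
print(L.as_matrix().round(2))
r5=go(r4[0],[.50,-.17,.2],L); print("iso hover",f(r5)); r6=go(r5[0],[.575,-.16,.043],L); print(f(r6))
delta(K,Rd(24))
```

```text
lid z near/far 0.14567279865430804 0.14562573635586196
knob 93 ((644.1641845703125, -194.26937866210938), (45.485618591308594, 11.86010456085205), 22.601665496826172)
[0.42896622 0.22675398 0.25460551] [-1.12  0.13  0.56  1.99 -0.08  1.05 -0.57]
knob [array([-0.35,  0.6 ,  0.84,  1.6 , -0.48,  1.16, -0.55]), np.float64(4.742024860812956e-16)]
[array([-0.3 ,  0.7 ,  0.77,  1.68, -0.56,  1.  , -0.49]), np.float64(2.0899454744967858e-16)]
[array([-0.39,  0.78,  0.93,  1.68, -0.7 ,  1.05, -1.07]), np.float64(1.9256545125654251e-16)]
[[ 0.82  0.08  0.57]
 [ 0.07 -1.    0.05]
 [ 0.57  0.   -0.82]]
iso hover [array([-0.36,  0.12,  0.77,  2.3 , -1.07,  0.39, -0.17]), np.float64(2.332983743381082e-16)]
[array([ 0.38,  0.44, -0.08,  2.12, -1.34,  0.2 ,  0.12]), np.float64(0.06329694009439453)]
d [-0.4094  0.2362  0.0346] turn [0.000e+00 1.000e-02 6.302e+01]
```

move_arm:
  motion:
    - {"translation": [-0.045, 0.026, -0.01], "angular": [0, 0, 7], "claw": 140}
    - {"translation": [-0.09, 0.052, -0.01], "angular": [0, 0, 14], "claw": 140}
    - {"translation": [-0.136, 0.079, -0.01], "angular": [0, 0, 21], "claw": 140}
    - {"translation": [-0.182, 0.105, -0.01], "angular": [0, 0, 28], "claw": 140}
    - {"translation": [-0.227, 0.131, -0.01], "angular": [0, 0, 35], "claw": 140}
    - {"translation": [-0.273, 0.157, -0.01], "angular": [0, 0, 42], "claw": 140}
    - {"translation": [-0.318, 0.184, 0], "angular": [0, 0, 49], "claw": 140}
    - {"translation": [-0.364, 0.21, 0.01], "angular": [0, 0, 56], "claw": 140}
    - {"translation": [-0.409, 0.236, 0.034], "angular": [0, 0, 63], "claw": 140}
    - {"translation": [-0.409, 0.236, 0.034], "angular": [0, 0, 63], "claw": 140}

```text
clock: 46.4
tool_pos: [0.6417, -0.1981, 0.2166]
eef_rot: [3.075, 0.642, -0.011]
wrist_force: [-0.9, 0.8, -0.1]
width: 0.0396
grip_force: 0.0
```

move_arm:
  motion:
    - {"translation": [0, 0, 0], "angular": [0, 0, 0], "claw": 140}
    - {"translation": [0, 0, 0], "angular": [0, 0, 0], "claw": 140}

```text
clock: 46.65
tool_pos: [0.644, -0.1922, 0.2215]
eef_rot: [-3.071, -0.656, -0.002]
wrist_force: [-0.1, -0.6, -0.6]
width: 0.0398
grip_force: 0.0
```

Run:
```python
from h import *
s=observe(); print(s["tool_pos"],s["qpos"].round(2),s["width"]); delta([.644,-.1943,.122],Rd(24))
k=cal("wrist"); im,d=camera("wrist"); save("w5",im); C=cloud(k,d)
m=(C[...,2]>.134)&(C[...,2]<.15)&(abs(C[...,0]-.644)<.04)&(abs(C[...,1]+.194)<.04); t=C[m]; print(len(t), cv2.minAreaRect((t[:,:2]*1000).astype(np.float32)) if len(t)>5 else 0)
```

```text
[ 0.64400095 -0.19218343  0.22148205] [-0.36  0.6   0.85  1.6  -0.49  1.16 -0.54] 0.039762825070344746
d [-0.001   0.002   0.0995] turn [-0.06 -0.1   0.13]
964 ((647.5254516601562, -193.99899291992188), (45.670143127441406, 11.894044876098633), 24.483551025390625)
```

View pics/w5.png

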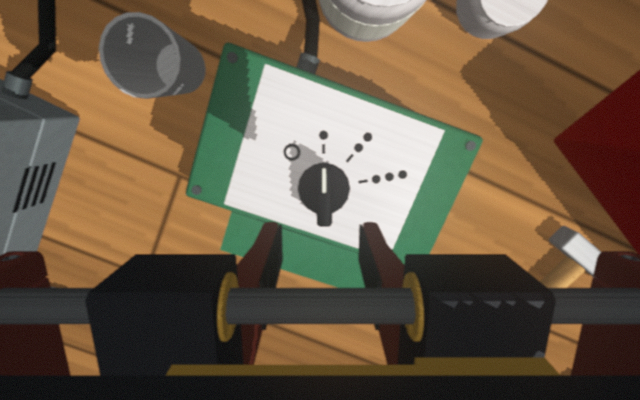

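The wrist view shows the knob's white pointer at (324,180), aimed at the one-dot mark (323,135). Two dots is at (362,142), one click clockwise.

move_arm:
  motion:
    - {"translation": [0.001, 0.002, 0.04], "angular": [0, 0, 0], "claw": 140}
    - {"translation": [0.001, 0.002, 0.075], "angular": [0, 0, 0], "claw": 140}
    - {"translation": [0.001, 0.002, 0.095], "angular": [0, 0, 0], "claw": 140}
    - {"translation": [0.001, 0.002, 0.099], "angular": [0, 0, 0], "claw": 140}
    - {"translation": [0.001, 0.002, 0.099], "angular": [0, 0, 0], "claw": 255}
    - {"translation": [0.001, 0.002, 0.099], "angular": [0, 0, 0], "claw": 255}
    - {"translation": [0.001, 0.002, 0.099], "angular": [0, 0, 0], "claw": 255}
    - {"translation": [0.001, 0.002, 0.099], "angular": [0, 0, 0], "claw": 255}
    - {"translation": [0.001, 0.002, 0.099], "angular": [0, 0, 0], "claw": 255}

```text
clock: 47.82
tool_pos: [0.646, -0.1944, 0.1235]
eef_rot: [-3.071, -0.654, -0.003]
wrist_force: [-2.8, 3.7, 6.2]
width: 0.0118
grip_force: 30.0
```

move_arm:
  motion:
    - {"translation": [0, 0, 0], "angular": [0, 0, 6], "claw": 255}
    - {"translation": [0, 0, 0], "angular": [0, 0, 12], "claw": 255}
    - {"translation": [0, 0, 0], "angular": [0, 0, 18], "claw": 255}
    - {"translation": [0, 0, 0], "angular": [0, 0, 24], "claw": 255}
    - {"translation": [0, 0, 0], "angular": [0, 0, 30], "claw": 255}
    - {"translation": [0, 0, 0], "angular": [0, 0, 36], "claw": 255}
    - {"translation": [0, 0, 0], "angular": [0, 0, 40], "claw": 255}
    - {"translation": [0, 0, 0], "angular": [0, 0, 40], "claw": 255}
    - {"translation": [0, 0, 0], "angular": [0, 0, 40], "claw": 255}

```text
clock: 48.95
tool_pos: [0.646, -0.1938, 0.1235]
eef_rot: [-3.108, 0.435, -0.001]
wrist_force: [-2.7, 5.1, 7.1]
width: 0.0114
grip_force: 30.0
```

Run:
```python
from h import *
s=observe(); M=R.from_rotvec(s["eef_rot"]).as_matrix(); print(s["tool_pos"],s["qpos"].round(2),s["width"],s["wrist_force"],np.degrees(np.arctan2(M[1,0],M[0,0])))
```

```text
[ 0.64597869 -0.19380169  0.12349636] [-0.4   0.78  0.95  1.69 -0.72  1.06 -1.06] 0.011360648287145022 [-2.6896803   5.06913021  7.10339264] -15.938517088219047
```

move_arm:
  motion:
    - {"translation": [0, 0, 0], "angular": [0, 0, 40], "claw": 150}
    - {"translation": [0, 0, 0], "angular": [0, 0, 0], "claw": 150}
    - {"translation": [0, 0, 0], "angular": [0, 0, 0], "claw": 150}

```text
clock: 49.32
tool_pos: [0.6461, -0.1952, 0.123]
eef_rot: [-3.11, 0.439, -0.003]
wrist_force: [0.4, -0.2, -0.3]
width: 0.0355
grip_force: 0.0
```

I left a stray 40° turn in the first row of that release, so I'll rise and check the knob.

move_arm:
  motion:
    - {"translation": [0, 0, -0.04], "angular": [0, 0, 0], "claw": 150}
    - {"translation": [0, 0, -0.08], "angular": [0, 0, 0], "claw": 150}
    - {"translation": [0, 0, -0.11], "angular": [0, 0, 0], "claw": 150}
    - {"translation": [0, 0, -0.11], "angular": [0, 0, 0], "claw": 150}

```text
clock: 49.82
tool_pos: [0.6468, -0.1962, 0.2352]
eef_rot: [-3.11, 0.442, -0.009]
wrist_force: [-0.2, -0.6, -0.8]
width: 0.036
grip_force: 0.0
```

Run:
```python
from h import *
from sim import *
k=cal("wrist"); im,d=camera("wrist"); save("w6",im[80:290,200:470]); C=cloud(k,d)
m=(C[...,2]>.134)&(C[...,2]<.15)&(abs(C[...,0]-.644)<.04)&(abs(C[...,1]+.194)<.04); t=C[m]; print(len(t), cv2.minAreaRect((t[:,:2]*1000).astype(np.float32)))
m=(C[...,2]>.107)&(C[...,2]<.113); t=C[m]; print("box top",cv2.minAreaRect((t[:,:2]*1000).astype(np.float32)))
m=(C[...,2]>.1)&(C[...,2]<.107)&(C[...,0]<.6); t=C[m]; 
if len(t)>5: print("hood",cv2.minAreaRect((t[:,:2]*1000).astype(np.float32)))
q=observe()["qpos"]; print(q.round(2))
cx=np.array([.9968,.0802,0]);cy=np.array([-.0802,.9968,0]); piv=np.array([.5972,-.1985,.055])
rng=np.random.default_rng(1); out=[]
c=R.from_euler("z",4.6,degrees=True)
for _ in range(150):
    lean=rng.uniform(30,45); dy=rng.choice([0,0,90,180]) if 0 else 0; yaw=rng.uniform(-35,35)
    tw=rng.choice([0,90,-90,180])
    L=R.from_euler("z",4.6+yaw,degrees=True)*R.from_euler("y",-lean,degrees=True)*down(0)*R.from_euler("z",tw,degrees=True)
    e=piv-.017*cx+.05*cy; e[2]=.043; v=[rng.uniform(.42,.52),rng.uniform(-.3,.1),rng.uniform(.12,.35)]
    q1,e1=go(q,v,L,n=14,extra=4)
    q2,e2=go(q1,e,L,n=10,extra=4); q3,e3=go(q2,e-.04*cy,L,n=5,extra=3)
    out.append((max(e2,e3),round(lean),round(yaw),tw,np.round(v,2),round(e1,3),q1.round(2),q3.round(2)))
out.sort(key=lambda r:r[0]+.0*r[5]); [print(*o) for o in out[:8]]
```

```text
857 ((647.63134765625, -194.14402770996094), (11.806292533874512, 45.050655364990234), 73.86396026611328)
box top ((679.7943115234375, -104.05850219726562), (270.9352722167969, 398.56573486328125), 8.6026611328125)
hood ((571.4365844726562, -94.12815856933594), (59.96699523925781, 347.0454406738281), 9.002216339111328)
[-0.45  0.68  1.05  1.59 -0.62  1.23 -1.14]
1.59825867220114e-13 44 -32 -90 [ 0.5  -0.21  0.3 ] 0.054 [-0.99  0.02  1.22  2.26  0.87  0.2  -1.06] [ 0.33  0.55 -0.26  2.3   2.43  0.57 -2.69]
1.6083771155643834e-13 31 33 -90 [0.48 0.08 0.2 ] 0.0 [-0.57  0.05  0.44  2.3  -0.75  0.41  1.16] [ 0.11  0.62  0.41  2.03 -1.32  0.72  2.19]
2.1376816351718114e-13 41 -26 180 [0.5  0.03 0.16] 0.114 [-0.98  0.12  0.67  2.41  1.42  0.51 -0.56] [ 0.07  0.53  0.1   2.3   2.87  0.41 -1.52]
2.7564471635314787e-13 41 -25 -90 [0.48 0.03 0.16] 0.041 [-1.46  0.26  1.14  2.41  1.25  0.24 -1.93] [ 0.18  0.53 -0.02  2.3   2.79  0.42 -2.96]
2.872023384059759e-13 32 33 180 [ 0.47 -0.25  0.26] 0.0 [-0.41  0.54  1.43  2.03 -1.14  1.37 -2.58] [ 0.24  0.59  0.25  2.03 -1.27  0.66 -2.53]
3.0866522669206676e-13 34 34 180 [ 0.46 -0.1   0.16] 0.0 [-0.65  0.44  1.27  2.34 -1.33  1.01 -2.5 ] [ 0.25  0.6   0.25  2.03 -1.31  0.7  -2.47]
3.455768574940234e-13 43 -31 -90 [ 0.48 -0.05  0.18] 0.08 [-1.47  0.24  1.37  2.34  0.85  0.24 -1.42] [ 0.11  0.54  0.01  2.3   2.61  0.47 -2.92]
3.627870068064908e-13 31 30 0 [ 0.43 -0.25  0.23] 0.0 [-0.02  0.2   0.8   2.12 -0.87  0.96  0.35] [ 0.21  0.59  0.27  2.04 -1.29  0.63  0.57]
```

View pics/w6.png

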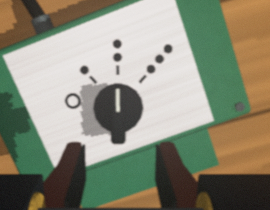

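The knob's pointer now aims at the two-dot mark at crop (118,50), with the bar at −16°. Next is a reachable posture for the isolator.

```bash
cat > plan.py <<'E'
from h import *
from sim import *
q=observe()["qpos"]
cx=np.array([.9968,.0802,0]);cy=np.array([-.0802,.9968,0]); piv=np.array([.5972,-.1985,.055])
def LL(lean,yaw,tw): return R.from_euler("z",4.6+yaw,degrees=True)*R.from_euler("y",-lean,degrees=True)*down(0)*R.from_euler("z",tw,degrees=True)
E
timeout 500 python3 - <<'E'
from plan import *
rng=np.random.default_rng(2)
e=piv-.017*cx+.035*cy; e[2]=.043
for lean in(32,40):
  for yaw in(-20,-10,0,10,20):
    T=LL(lean,yaw,0); sols=[]
    for _ in range(12):
        g=lambda w:(lambda x:np.r_[(x[0]-e)/.1,(T*x[1].inv()).as_rotvec()])(fk(w,P,S))
        r=least_squares(g,rng.uniform(LO[:],HI),bounds=(LO,HI),max_nfev=60)
        if r.cost<1e-7: sols.append(r.x)
    if sols:
        m=[np.min(np.minimum(s-LO,HI-s)) for s in sols]; i=np.argmax(m); print(lean,yaw,len(sols),"margin",round(m[i],2),sols[i].round(2),"| nearest",min(sols,key=lambda s:np.linalg.norm((s-q)[:6]))[:].round(2))
    else: print(lean,yaw,"none")
E
```

```text
32 -20 7 margin 0.14 [-0.34  0.59  0.63  2.25  4.09  0.31  0.41] | nearest [ 0.43  0.51 -0.35  2.22  2.09  0.26  2.58]
32 -10 6 margin 0.19 [-0.21  0.56  0.53  2.24  4.21  0.36  0.52] | nearest [ 0.67  0.56 -0.57  2.2   2.05  0.23  2.87]
32 0 3 margin 0.25 [ 1.08  0.77 -1.06  2.15  1.69  0.42 -2.7 ] | nearest [ 0.85  0.61 -0.74  2.17  1.82  0.2  -2.95]
32 10 7 margin 0.11 [ 1.26  0.98 -1.3   2.11  1.54  0.59 -2.26] | nearest [ 0.96  0.66 -0.84  2.13  1.33  0.17 -2.24]
32 20 5 margin 0.07 [ 1.08  0.74 -0.95  2.07  0.87  0.24 -1.56] | nearest [ 0.72  0.58 -0.45  2.08 -0.88  0.2   0.08]
40 -20 6 margin 0.18 [ 0.96  0.75 -1.01  2.26  2.15  0.69  2.76] | nearest [ 0.8   0.65 -0.79  2.27  2.26  0.57  2.57]
40 -10 5 margin 0.15 [ 0.29  0.52 -0.08  2.29  3.28  0.36  1.57] | nearest [ 1.26  1.13 -1.41  2.24  2.05  0.91 -2.95]
40 0 8 margin 0.17 [0.23 0.53 0.08 2.27 3.86 0.42 1.17] | nearest [ 1.2   0.9  -1.19  2.22  2.08  0.52 -2.96]
40 10 4 margin 0.2 [0.03 0.58 0.39 2.24 4.26 0.63 0.9 ] | nearest [ 1.23  0.89 -1.16  2.18  1.94  0.35 -2.65]
40 20 3 margin 0.09 [-0.22  0.75  0.8   2.2   4.42  0.98  0.82] | nearest [ 1.22  0.86 -1.09  2.12  1.44  0.19 -2.02]
```

```bash
timeout 550 python3 - <<'E'
from plan import *
# controller-frame clearance: body box (tool frame): x +-.0375, y +-.089, z from -.08 to -.2 (TCP=0); fingers x+-.010,y+-.0135,z -.08..0
def pts(a,b,z0,z1):
    g=np.stack(np.meshgrid(np.linspace(-a,a,9),np.linspace(-b,b,15),np.linspace(z0,z1,12)),-1).reshape(-1,3); return g
B=pts(.0375,.089,-.2,-.08); F=pts(.010,.0135,-.08,0)
def sd(p,lo,hi): d=np.maximum(lo-p,p-hi); return np.linalg.norm(np.maximum(d,0),axis=1)+np.minimum(d.max(1),0)
bx=[(np.array([0,-.11,0]),np.array([.13,.11,.11])),(np.array([-.041,-.068,.104]),np.array([0,.068,.109])),(np.array([-.038,.065,.037]),np.array([0,.069,.104])),(np.array([-.038,-.069,.037]),np.array([0,-.065,.104])),(np.array([.02,-.025,.11]),np.array([.075,.025,.146]))]
def clr(lean,yaw,tw,dy,X=.017):
    Rl=R.from_euler("z",-4.6,degrees=True)*LL(lean,yaw,tw); o=np.array([-X,dy,.043])
    f=lambda G:min(sd(Rl.apply(G)+o,*b).min() for b in bx); return f(B),f(F)
for tw in(0,90):
  for yaw in(0,20,25,30,35):
    for lean in(30,35,40): print(tw,yaw,lean,[tuple(np.round(clr(lean,yaw,tw,d)*np.array(1000),0)) for d in(.04,.015)]) if lean!=40 or yaw==0 else 0
E
```

```text
0 0 30 [(np.float64(11.0), np.float64(0.0)), (np.float64(11.0), np.float64(0.0))]
0 0 35 [(np.float64(12.0), np.float64(6.0)), (np.float64(12.0), np.float64(6.0))]
0 0 40 [(np.float64(15.0), np.float64(9.0)), (np.float64(15.0), np.float64(9.0))]
0 20 30 [(np.float64(-1.0), np.float64(-1.0)), (np.float64(-1.0), np.float64(-1.0))]
0 20 35 [(np.float64(-0.0), np.float64(2.0)), (np.float64(-0.0), np.float64(2.0))]
0 25 30 [(np.float64(-1.0), np.float64(-1.0)), (np.float64(-1.0), np.float64(-1.0))]
0 25 35 [(np.float64(-2.0), np.float64(1.0)), (np.float64(-0.0), np.float64(1.0))]
0 30 30 [(np.float64(-1.0), np.float64(-1.0)), (np.float64(-1.0), np.float64(-1.0))]
0 30 35 [(np.float64(-2.0), np.float64(-1.0)), (np.float64(-1.0), np.float64(-1.0))]
0 35 30 [(np.float64(-1.0), np.float64(-2.0)), (np.float64(-1.0), np.float64(-2.0))]
0 35 35 [(np.float64(-2.0), np.float64(-2.0)), (np.float64(-1.0), np.float64(-2.0))]
90 0 30 [(np.float64(11.0), np.float64(-2.0)), (np.float64(11.0), np.float64(-2.0))]
90 0 35 [(np.float64(13.0), np.float64(2.0)), (np.float64(13.0), np.float64(2.0))]
90 0 40 [(np.float64(14.0), np.float64(7.0)), (np.float64(14.0), np.float64(7.0))]
90 20 30 [(np.float64(3.0), np.float64(-2.0)), (np.float64(3.0), np.float64(-2.0))]
90 20 35 [(np.float64(6.0), np.float64(-0.0)), (np.float64(6.0), np.float64(-0.0))]
90 25 30 [(np.float64(3.0), np.float64(-2.0)), (np.float64(3.0), np.float64(-2.0))]
90 25 35 [(np.float64(2.0), np.float64(-0.0)), (np.float64(2.0), np.float64(-0.0))]
90 30 30 [(np.float64(1.0), np.float64(-2.0)), (np.float64(1.0), np.float64(-2.0))]
90 30 35 [(np.float64(-0.0), np.float64(-0.0)), (np.float64(-0.0), np.float64(-0.0))]
90 35 30 [(np.float64(-2.0), np.float64(-2.0)), (np.float64(-2.0), np.float64(-2.0))]
90 35 35 [(np.float64(-0.0), np.float64(-1.0)), (np.float64(-0.0), np.float64(-1.0))]
```

```bash
cat > rows.py <<'E'
from plan import *
def rows(poses,claw=255):
    s=observe(); x0=np.array(s["tool_pos"]); T0=R.from_rotvec(s["eef_rot"]); 
    print("["+", ".join('{"translation": %s, "angular": %s, "claw": %d}'%([round(v,3) for v in T0.inv().apply(x-x0)],[round(v,1) for v in (T0.inv()*T).as_rotvec(degrees=True)],claw) for x,T in poses)+"]")
def follow(q,poses):
    for x,T in poses: q,e=go(q,x,T,n=2,extra=1)
    return q,e
E
timeout 550 python3 - <<'E'
from rows import *
rng=np.random.default_rng(3)
T=LL(39,0,180); hov=np.array([.47,-.16,.17]); best=None
for _ in range(40):
    g=lambda w:(lambda x:np.r_[(x[0]-hov)/.1,(T*x[1].inv()).as_rotvec(),.02*(w-[0,.3,.3,2.2,3.5,.5,-1.6])])(fk(w,P,S))
    s0=np.clip(np.array([.0,.3,.3,2.2,3.5,.5,-1.6])+rng.normal(0,.4,7),LO+.01,HI-.01)
    r=least_squares(g,s0,bounds=(LO,HI)); 
    x,U=fk(r.x,P,S); e=np.linalg.norm(x-hov)+np.linalg.norm((T*U.inv()).as_rotvec()); m=np.min(np.minimum(r.x-LO,HI-r.x))
    if e<.05 and (best is None or m>best[0]): best=(m,r.x)
print(best[0],best[1].round(2)); qG=best[1]
qM=qG.copy(); qM[4]=q[4]; qM[6]=q[6]; qM[5]=max(qG[5],.4)
N1,N2=10,30
path=[q+(qM-q)*i/N1 for i in range(1,N1+1)]+[qM+(qG-qM)*i/N2 for i in range(1,N2+1)]
poses=[fk(w,P,S) for w in path]
ang=[np.degrees(np.linalg.norm((poses[i][1]*poses[i-1][1].inv()).as_rotvec())) for i in range(1,len(poses))]; dx=[np.linalg.norm(poses[i][0]-poses[i-1][0]) for i in range(1,len(poses))]
print("max step",max(ang),max(dx))
for i in(4,9,14,19,24,29,34,39): print(i,poses[i][0].round(3),"z-axis",poses[i][1].apply([0,0,1]).round(2),"body",(poses[i][0]-poses[i][1].apply([0,0,.1])).round(2))
qs=q.copy()
for i,(x,U) in enumerate(poses):
    qs,e=go(qs,x,U,n=1,extra=2)
    if i in(9,19,29,39): print(i,qs.round(2),round(e,4))
f=piv-.017*cx+.045*cy; f[2]=.043; q2,e2=go(qs,f,T,n=10); q3,e3=go(q2,f-.04*cy,T,n=5); print("end",q2.round(2),e2,q3.round(2),e3)
np.save("path.npy",np.array(path)); rows(poses[:10])
E
```

```text
8.881784197001252e-16 [ 0.15  0.12  0.23  2.43  4.51  0.3  -2.58]
max step 7.327916203647079 0.03314685339746387
4 [ 0.514 -0.203  0.146] z-axis [ 0.16  0.14 -0.98] body [ 0.5  -0.22  0.24]
9 [ 0.373 -0.15   0.117] z-axis [ 0.32  0.09 -0.94] body [ 0.34 -0.16  0.21]
14 [ 0.333 -0.231  0.112] z-axis [ 0.17 -0.19 -0.97] body [ 0.32 -0.21  0.21]
19 [ 0.355 -0.309  0.145] z-axis [ 0.24 -0.46 -0.85] body [ 0.33 -0.26  0.23]
24 [ 0.422 -0.332  0.192] z-axis [ 0.47 -0.55 -0.69] body [ 0.38 -0.28  0.26]
29 [ 0.486 -0.289  0.218] z-axis [ 0.69 -0.41 -0.6 ] body [ 0.42 -0.25  0.28]
34 [ 0.504 -0.214  0.208] z-axis [ 0.76 -0.15 -0.63] body [ 0.43 -0.2   0.27]
39 [ 0.47  -0.16   0.169] z-axis [ 0.65  0.04 -0.76] body [ 0.41 -0.16  0.25]
9 [-0.56  0.27  1.1   2.37 -0.91  0.61 -0.8 ] 0.0402
19 [ 0.05  0.12  0.34  2.43  1.08  0.35 -1.61] 0.0
29 [ 0.21  0.12  0.17  2.42  2.78  0.34 -2.08] 0.0
39 [ 0.54  0.13 -0.18  2.4   4.5   0.25 -2.57] 0.0005
end [ 0.26  0.52  0.01  2.27  3.79  0.37 -1.91] 1.3545241854849014e-16 [ 0.39  0.54 -0.05  2.22  3.95  0.35 -1.98] 2.343192762454557e-16
[{"translation": [n
[... 832 characters left out ...]
lar": [np.float64(12.1), np.float64(7.3), np.float64(10.3)], "claw": 255}, {"translation": [np.float64(-0.182), np.float64(0.04), np.float64(0.103)], "angular": [np.float64(12.7), np.float64(9.0), np.float64(11.1)], "claw": 255}, {"translation": [np.float64(-0.213), np.float64(0.037), np.float64(0.108)], "angular": [np.float64(12.9), np.float64(10.8), np.float64(11.7)], "claw": 255}, {"translation": [np.float64(-0.243), np.float64(0.034), np.float64(0.112)], "angular": [np.float64(12.6), np.float64(12.8), np.float64(12.0)], "claw": 255}, {"translation": [np.float64(-0.275), np.float64(0.032), np.float64(0.116)], "angular": [np.float64(11.8), np.float64(14.9), np.float64(12.1)], "claw": 255}]
```

```bash
sed -i 's/round(v,3) for/float(round(v,3)) for/; s/round(v,1) for/float(round(v,1)) for/' rows.py
timeout 550 python3 - <<'E'
from rows import *
T=LL(39,0,180); f=piv-.019*cx+.045*cy; f[2]=.043
out=[]
for a in(.1,.25,.4):
 for b in(1.75,1.9,2.05):
  for c in(.35,.5):
   for q3g in(0,.3):
    qG=np.array([.2,a,q3g,b,3.7,c,-1.9]); qM=qG.copy(); qM[4]=q[4];qM[6]=q[6]; qM[5]=max(c,.6); qM[2]=.5
    N1,N2=12,28
    path=[q+(qM-q)*i/N1 for i in range(1,N1+1)]+[qM+(qG-qM)*i/N2 for i in range(1,N2+1)]
    poses=[fk(w,P,S) for w in path]; qs=q.copy(); em=0
    for x,U in poses: qs,e=go(qs,x,U,n=1,extra=1); em=max(em,e)
    zmin=min(x[2] for x,_ in poses); xm=max(x[0] for x,_ in poses[12:]);
    q2,e2=go(qs,f,T,n=12); q3,e3=go(q2,f-.04*cy,T,n=5)
    mar=min(np.min(np.minimum(w-LO,HI-w)) for w in(qs,q2,q3))
    out.append((em+e2+e3<.02,mar,a,b,c,q3g,round(zmin,3),round(xm,3),round(em,3),qs.round(2),q3.round(2),poses[-1][0].round(2)))
out.sort(key=lambda o:(-o[0],-o[1])); [print(*o) for o in out[:8]]
E
```

```text
Traceback (most recent call last):
TypeError: The numpy boolean negative, the `-` operator, is not supported, use the `~` operator or the logical_not function instead.
```

```bash
cat > srch.py <<'E'
from rows import *
T=LL(39,0,180); f=piv-.019*cx+.045*cy; f[2]=.043
def mk(a,b,c,q3g,q=q):
    qG=np.array([.2,a,q3g,b,3.7,c,-1.9]); qM=qG.copy(); qM[4]=-.62;qM[6]=-1.14; qM[5]=max(c,.6); qM[2]=.5
    N1,N2=12,28
    return [q+(qM-q)*i/N1 for i in range(1,N1+1)]+[qM+(qG-qM)*i/N2 for i in range(1,N2+1)]
if __name__=="__main__":
  out=[]
  for a in(.1,.25,.4):
   for b in(1.75,1.9,2.05):
    for c in(.35,.5):
     for q3g in(0,.3):
      poses=[fk(w,P,S) for w in mk(a,b,c,q3g)]; qs=q.copy(); em=0
      for x,U in poses: qs,e=go(qs,x,U,n=1,extra=1); em=max(em,e)
      zmin=min(x[2] for x,_ in poses); xm=max(x[0] for x,_ in poses[12:]);
      q2,e2=go(qs,f,T,n=12); q3,e3=go(q2,f-.04*cy,T,n=5)
      mar=min(np.min(np.minimum(w-LO,HI-w)) for w in(qs,q2,q3))
      out.append((int(em+e2+e3>.02),-mar,a,b,c,q3g,round(zmin,3),round(xm,3),round(em,3),qs.round(2),q3.round(2),poses[-1][0].round(2)))
  out.sort(key=lambda o:o[:2]); [print(*o) for o in out[:8]]
E
timeout 560 python3 srch.py
```

```text
0 -0.14433252203266544 0.1 1.75 0.5 0.3 0.241 0.695 0.017 [-0.31  0.11  0.88  1.77  3.77  0.55 -2.02] [-0.14  0.64  0.62  2.25  4.18  0.66 -2.37] [ 0.69 -0.34  0.68]
0 -0.1418990085990095 0.1 1.75 0.5 0 0.241 0.756 0.014 [-0.55  0.1   0.83  1.79  3.78  0.56 -2.04] [-0.2   0.67  0.69  2.25  4.19  0.71 -2.4 ] [ 0.76 -0.14  0.68]
1 -0.16498973576054432 0.25 1.9 0.35 0.3 0.226 0.706 0.151 [ 0.22  0.25  0.28  1.9   3.69  0.35 -1.89] [ 0.32  0.54  0.05  2.23  4.    0.38 -2.06] [ 0.71 -0.36  0.43]
1 -0.16330664964591524 0.4 1.9 0.5 0.3 0.173 0.744 0.151 [ 0.2  0.4  0.3  1.9  3.7  0.5 -1.9] [ 0.28  0.54  0.1   2.23  4.03  0.4  -2.09] [ 0.74 -0.35  0.34]
1 -0.16324298852049823 0.25 1.75 0.35 0.3 0.234 0.745 0.173 [ 0.18  0.25  0.32  1.75  3.71  0.35 -1.91] [ 0.28  0.54  0.1   2.23  4.03  0.4  -2.09] [ 0.74 -0.38  0.53]
1 -0.15824907357004703 0.25 2.05 0.5 0.3 0.187 0.671 0.179 [ 0.08  0.26  0.44  2.06  3.74  0.52 -1.96] [ 0.16  0.55  0.23  2.23  4.08  0.46 -2.18] [ 0.67 -0.33  0.37]
1 -0.15608085366182056 0.25 1.9 0.5 0.3 0.226 0.718 0.143 [ 0.04  0.26  0.5   1.91  3.75  0.53 -1.99] [ 0.12  0.56  0.29  2.24  4.1   0.49 -2.21] [ 0.72 -0.34  0.46]
1 -0.15503133567401184 0.25 1.9 0.5 0 0.226 0.777 0.143 [-0.12  0.25  0.38  1.92  3.77  0.56 -2.04] [ 0.09  0.56  0.32  2.24  4.11  0.5  -2.23] [ 0.78 -0.14  0.46]
```

```bash
cat > pr.py <<'E'
from srch import *
def chunk(base,poses,claw=255):
    x0,T0=base
    print("["+", ".join('{"translation": %s, "angular": %s, "claw": %d}'%([float(round(v,3)) for v in T0.inv().apply(x-x0)],[float(round(v,1)) for v in (T0.inv()*U).as_rotvec(degrees=True)],claw) for x,U in poses)+"]")
E
python3 - <<'E'
from pr import *
poses=[fk(w,P,S) for w in mk(.25,1.9,.35,.3)]; np.save("path.npy",np.array(mk(.25,1.9,.35,.3)))
for i in range(3,40,4): print(i,poses[i][0].round(2),poses[i][1].apply([0,0,1]).round(2))
qs=q.copy()
for x,U in poses: qs,e=go(qs,x,U,n=1,extra=1)
for p in([.50,-.2,.3],[.50,-.165,.16],f-.07*cx+[0,0,.02],f,f-.04*cy): qs,e=go(qs,np.array(p),T,n=8,extra=3); print(np.round(p,3),qs.round(2),round(e,4))
b=fk(q,P,S)
for i in range(0,40,10): chunk(b,poses[i:i+10]); b=poses[i+9]
E
```

```text
3 [ 0.61 -0.28  0.23] [ 0.18  0.03 -0.98]
7 [ 0.58 -0.34  0.24] [ 0.35 -0.01 -0.94]
11 [ 0.53 -0.39  0.27] [ 0.5  -0.12 -0.86]
15 [ 0.48 -0.44  0.26] [ 0.29 -0.35 -0.89]
19 [ 0.47 -0.51  0.29] [ 0.2  -0.61 -0.77]
23 [ 0.49 -0.55  0.36] [ 0.26 -0.79 -0.55]
27 [ 0.55 -0.55  0.42] [ 0.45 -0.83 -0.33]
31 [ 0.62 -0.5   0.45] [ 0.66 -0.72 -0.2 ]
35 [ 0.68 -0.44  0.46] [ 0.84 -0.52 -0.18]
39 [ 0.71 -0.36  0.43] [ 0.91 -0.3  -0.27]
[ 0.5 -0.2  0.3] [ 0.6   0.17 -0.31  2.4   4.05  0.22 -2.15] 0.1584
[ 0.5   -0.165  0.16 ] [ 0.7   0.23 -0.39  2.34  4.42  0.18 -2.47] 0.0133
[ 0.505 -0.161  0.063] [ 0.41  0.42 -0.09  2.4   3.79  0.38 -1.83] 0.0
[ 0.575 -0.155  0.043] [ 0.34  0.52 -0.08  2.27  3.72  0.34 -1.82] 0.0
[ 0.578 -0.195  0.043] [ 0.48  0.54 -0.15  2.22  3.87  0.31 -1.88] 0.0
[{"translation": [-0.0, 0.022, 0.003], "angular": [1.5, 2.0, 1.9], "claw": 255}, {"translation": [-0.002, 0.044, 0.006], "angular": [2.9, 4.2, 3.8], "claw": 255}, {"translation": [-0.004, 0.064, 0.007], "angular": [4.1, 6.4, 5.7], "claw": 255}, {"translation": [-0.007, 0.084, 0.006], "angular": [5.2, 8.7, 7.5], "cla
[... 2381 characters left out ...]
claw": 255}, {"translation": [0.035, 0.058, -0.01], "angular": [-11.6, 3.5, -19.5], "claw": 255}, {"translation": [0.051, 0.073, -0.015], "angular": [-15.3, 4.8, -26.1], "claw": 255}, {"translation": [0.067, 0.086, -0.022], "angular": [-18.9, 6.0, -32.7], "claw": 255}, {"translation": [0.085, 0.097, -0.03], "angular": [-22.4, 7.3, -39.3], "claw": 255}, {"translation": [0.104, 0.105, -0.038], "angular": [-25.9, 8.6, -46.0], "claw": 255}, {"translation": [0.123, 0.111, -0.047], "angular": [-29.2, 9.8, -52.7], "claw": 255}, {"translation": [0.141, 0.113, -0.056], "angular": [-32.4, 11.0, -59.4], "claw": 255}, {"translation": [0.159, 0.113, -0.065], "angular": [-35.6, 12.1, -66.3], "claw": 255}]
```

move_arm:
  motion:
    - {"translation": [0.0, 0.022, 0.003], "angular": [1.5, 2.0, 1.9], "claw": 255}
    - {"translation": [-0.002, 0.044, 0.006], "angular": [2.9, 4.2, 3.8], "claw": 255}
    - {"translation": [-0.004, 0.064, 0.007], "angular": [4.1, 6.4, 5.7], "claw": 255}
    - {"translation": [-0.007, 0.084, 0.006], "angular": [5.2, 8.7, 7.5], "claw": 255}
    - {"translation": [-0.01, 0.102, 0.005], "angular": [6.1, 11.2, 9.4], "claw": 255}
    - {"translation": [-0.015, 0.12, 0.002], "angular": [6.9, 13.7, 11.2], "claw": 255}
    - {"translation": [-0.019, 0.137, -0.002], "angular": [7.5, 16.3, 13.0], "claw": 255}
    - {"translation": [-0.025, 0.153, -0.007], "angular": [7.9, 18.9, 14.8], "claw": 255}
    - {"translation": [-0.031, 0.169, -0.013], "angular": [8.1, 21.7, 16.6], "claw": 255}
    - {"translation": [-0.038, 0.184, -0.021], "angular": [8.1, 24.4, 18.3], "claw": 255}

```text
clock: 51.12
tool_pos: [0.5573, -0.3615, 0.2517]
eef_rot: [-2.85, 0.894, -0.667]
wrist_force: [0.1, -0.1, -0.4]
width: 0.0005
grip_force: 0.0
```

move_arm:
  motion:
    - {"translation": [0.002, 0.014, -0.012], "angular": [0.0, 3.0, 1.5], "claw": 255}
    - {"translation": [0.003, 0.027, -0.025], "angular": [-0.1, 6.0, 2.9], "claw": 255}
    - {"translation": [-0.004, 0.046, -0.024], "angular": [-4.9, 4.2, -2.9], "claw": 255}
    - {"translation": [-0.009, 0.066, -0.026], "angular": [-9.6, 2.7, -8.8], "claw": 255}
    - {"translation": [-0.01, 0.085, -0.029], "angular": [-14.3, 1.3, -14.8], "claw": 255}
    - {"translation": [-0.008, 0.103, -0.035], "angular": [-18.9, 0.1, -20.8], "claw": 255}
    - {"translation": [-0.002, 0.12, -0.042], "angular": [-23.5, -0.9, -26.9], "claw": 255}
    - {"translation": [0.006, 0.134, -0.05], "angular": [-28.0, -1.8, -33.1], "claw": 255}
    - {"translation": [0.016, 0.147, -0.059], "angular": [-32.4, -2.5, -39.4], "claw": 255}
    - {"translation": [0.029, 0.157, -0.069], "angular": [-36.6, -3.1, -45.7], "claw": 255}

```text
clock: 52.38
tool_pos: [0.4675, -0.5039, 0.2937]
eef_rot: [2.464, 0.099, 0.24]
wrist_force: [0.0, 0.1, 0.2]
width: 0.001
grip_force: 0.0
```

Run:
```python
from h import *
from sim import *
q=observe()["qpos"]; print(observe()["tool_pos"],q.round(2)); w=np.load("path.npy")[19]; print(fk(w,P,S)[0].round(3),w.round(2))
```

```text
[ 0.46753063 -0.50393546  0.29371057] [-0.48  0.5   1.35  2.02 -0.34  0.4  -0.53]
[ 0.466 -0.506  0.295] [ 0.2   0.25  0.44  1.9   0.61  0.53 -1.36]
```

Run:
```python
from pr import *
path=np.load("path.npy"); poses=[fk(w,P,S) for w in path]
x,U=fk(q,P,S); print(x.round(3), np.degrees(np.linalg.norm((U*poses[19][1].inv()).as_rotvec())))
qs=q.copy()
for i in range(20,40):
    qs,e=go(qs,*poses[i],n=1,extra=1)
    if i%4==3: print(i,qs.round(2),round(e,3))
for p in(f-.09*cx+[0,0,.05],f-.07*cx+[0,0,.02],f,f-.04*cy): qs,e=go(qs,np.array(p),T,n=8,extra=3); print(np.round(p,3),qs.round(2),round(e,4))
```

```text
[ 0.45  -0.463  0.278] 0.3533410634121363
23 [-0.38  0.55  1.31  1.91 -0.14  0.19 -0.29] 0.0
27 [-0.48  0.61  1.46  1.74 -0.54  0.19  0.51] 0.087
31 [-0.54  0.95  1.46  1.49 -0.54  0.19  0.51] 0.25
35 [-0.44  1.31  1.46  1.12 -0.54  0.19  0.51] 0.449
39 [-0.66  1.64  1.46  1.12 -0.54  0.19  0.51] 0.661
[ 0.485 -0.162  0.093] [-0.96  2.    1.46  1.09 -0.54  0.19  0.51] 0.8157
[ 0.505 -0.161  0.063] [-0.83  2.09  1.46  0.91 -0.54  0.19  0.45] 0.8118
[ 0.575 -0.155  0.043] [-0.74  2.09  1.46  0.75 -0.67  0.19  0.46] 0.7787
[ 0.578 -0.195  0.043] [-0.62  2.09  1.46  0.66 -0.68  0.19  0.54] 0.7867
```

```bash
python3 - <<'E'
import re
s=open("kin.py").read()
add='''
data+=[([-.36,.6,.85,1.6,-.49,1.16,-.54],(.644,-.1922,.2215),(-3.071,-.656,-.002)),
([-.76,.5,.59,1.28,-.27,1.44,-.24],(.67676,.21288,.37694),(2.28,2.159,.004)),
([-.45,.68,1.05,1.59,-.62,1.23,-1.14],(.6468,-.1962,.2352),(-3.11,.442,-.009)),
([-1.12,.13,.56,1.99,-.08,1.05,-.57],(.42897,.22675,.2546),(-2.278,-2.163,-.003)),
([-1.03,-.11,.76,1.89,.45,1.35,-1.73],(.4796,-.0796,.3995),(2.769,.301,.099))]
import json,os
if os.path.exists("log.json"): data+=[tuple(r) for r in json.load(open("log.json")) for _ in range(3)]
'''
s=s.replace("Z=lambda",add+"Z=lambda",1); open("kin.py","w").write(s)
open("log.py","w").write('''from station import *
import json,os
L=json.load(open("log.json")) if os.path.exists("log.json") else []
s=observe(); L.append([list(map(float,s[k])) for k in("qpos","tool_pos","eef_rot")]); json.dump(L,open("log.json","w"))
''')
E
python3 log.py; python3 kin.py
python3 - <<'E'
from sim import *
for q,x,r in data[-6:]: print((fk(q,P,S)[0]-x).round(4))
E
```

```text
0.008672484266134308 (-1, -1, -1, -1) [ 1.000e-03  2.890e-01  2.000e-03 -3.000e-02  3.000e-03 -3.200e-02
  5.400e-01 -1.000e-03 -2.090e-01  4.710e-01  3.000e-03  2.060e-01
  1.574e+00  3.360e-01]
4.8 mm 0.011357987617554938
[-0.001   0.0005 -0.    ]
[-0.0015 -0.0014 -0.0014]
[-0.001  -0.0003  0.0002]
[-0.0012 -0.0003 -0.0003]
[-0.0012 -0.0003 -0.0003]
[-0.0012 -0.0003 -0.0003]
```

```bash
cat > s2.py <<'E'
from rows import *
f=piv-.019*cx+.045*cy; f[2]=.043
def ik(T,e,seed,n=25,pref=None):
    rng=np.random.default_rng(seed); sols=[]
    for _ in range(n):
        g=lambda w:(lambda x:np.r_[(x[0]-e)/.1,(T*x[1].inv()).as_rotvec()])(fk(w,P,S))
        r=least_squares(g,rng.uniform(LO,HI),bounds=(LO,HI),max_nfev=60)
        if r.cost<1e-7: sols.append(r.x)
    return sols
E
timeout 500 python3 - <<'E'
from s2 import *
print(q.round(2))
for lean in(35,42):
  for tw in(0,180):
    so=ik(LL(lean,0,tw),f,1); so.sort(key=lambda s:-np.min(np.minimum(s-LO,HI-s))); print(lean,tw,len(so)); [print("  m",round(np.min(np.minimum(s-LO,HI-s)),2),s.round(2)) for s in so[:4]]
E
```

```text
[-0.48  0.5   1.35  2.02 -0.34  0.4  -0.53]
35 0 16
  m 0.13 [0.26 0.49 0.03 2.31 3.87 0.33 1.16]
  m 0.09 [-0.38  0.71  0.85  2.35  4.2   0.76  0.67]
  m 0.09 [-0.48  0.82  1.    2.35  4.22  0.9   0.59]
  m 0.08 [ 0.93  0.62 -0.78  2.28  2.42  0.25  2.78]
35 180 17
  m 0.17 [ 1.11  0.75 -1.03  2.27  2.06  0.4   0.09]
  m 0.15 [ 1.03  0.68 -0.92  2.27  2.19  0.32 -0.09]
  m 0.15 [ 1.03  0.68 -0.91  2.28  2.2   0.32 -0.1 ]
  m 0.13 [ 1.    0.66 -0.88  2.28  2.25  0.3  -0.15]
42 0 13
  m 0.1 [ 1.03  0.71 -0.86  2.34  2.76  0.41  2.54]
  m 0.08 [ 0.59  0.55 -0.32  2.36  3.44  0.44  1.71]
  m 0.07 [ 0.38  0.54 -0.09  2.37  3.62  0.5   1.47]
  m 0.04 [ 1.34  1.08 -1.33  2.32  2.18  0.69 -2.92]
42 180 19
  m 0.11 [ 1.29  0.99 -1.24  2.33  2.25  0.61  0.1 ]
  m 0.11 [ 1.25  0.92 -1.18  2.33  2.32  0.56 -0.01]
  m 0.11 [ 1.24  0.9  -1.15  2.33  2.35  0.53 -0.06]
  m 0.11 [ 1.2   0.85 -1.09  2.33  2.43  0.5  -0.16]
```

```bash
cat > s3.py <<'E'
from s2 import *
import time
def pth(a,b,n): return [a+(b-a)*i/n for i in range(1,n+1)]
def nst(a,b):
    A,B=fk(a,P,S),fk(b,P,S); return int(np.ceil(max(np.abs((b-a)*[1,1,1,1,.9,1,1]).sum()/.18,3)))
def safe(x,U):
    bo=x-U.apply([0,0,.15]); 
    return x[2]>.15 and bo[2]>.22 and np.hypot(*x[:2])>.3 and (x[2]>.22 or x[0]<.5) and x[2]<.6
if __name__=="__main__":
    rng=np.random.default_rng(int(time.time())); t0=time.time(); out=[]
    while time.time()-t0<480:
        tw=rng.choice([0,180]); T=LL(rng.uniform(35,41),0,tw)
        v1=np.array([rng.uniform(-.8,.8),rng.uniform(-.1,.7),rng.uniform(-.8,1),rng.uniform(1.6,2.2),rng.uniform(0,2),rng.uniform(.3,.8),rng.uniform(-2.5,2.5)])
        v2=np.array([rng.uniform(-.2,.9),rng.uniform(0,.6),rng.uniform(-.8,.6),rng.uniform(1.7,2.2),rng.uniform(2,4.2),rng.uniform(.3,.8),rng.uniform(-2.5,2.5)])
        p=pth(q,v1,nst(q,v1))+pth(v1,v2,nst(v1,v2)); 
        if len(p)>75: continue
        ps=[fk(w,P,S) for w in p]
        if not all(safe(*z) for z in ps[3:]): continue
        qs=q.copy(); es=[]
        for z in ps: qs,e=go(qs,*z,n=1,extra=0); es.append(e)
        if es[-1]>.05: continue
        qh=qs.copy()
        qs,e0=go(qs,f-.07*cx+[0,0,.03],T,n=12,extra=3)
        if e0>.03: continue
        q2,e2=go(qs,f,T,n=6,extra=3); q3,e3=go(q2,f-.05*cy,T,n=5,extra=3)
        if e2+e3>.004: continue
        m=min(np.min(np.minimum(w-LO,HI-w)) for w in(q2,q3)); out.append((m,len(p),max(es),v1,v2,qh,q3,tw,T.as_rotvec()))
    out.sort(key=lambda o:-o[0]+.004*o[1]+o[2]); print(len(out))
    import pickle; pickle.dump(out,open("out.pkl","wb"))
    for o in out[:5]: print(round(o[0],2),o[1],round(o[2],3),o[3].round(2),o[4].round(2),"hov",o[5].round(2),"end",o[6].round(2),o[7])
E
python3 s3.py
```

```text
2536
0.17 47 0.001 [0.04 0.09 0.71 1.96 0.53 0.3  1.11] [ 0.81  0.21 -0.39  2.04  2.39  0.34  1.29] hov [0.18 0.19 0.33 2.08 2.75 0.28 0.85] end [ 1.23  0.8  -1.06  2.22  1.95  0.36  0.31] 180
0.15 45 0.002 [-0.1   0.49  0.7   1.74  1.43  0.74  1.61] [0.14 0.23 0.21 2.07 2.08 0.36 1.47] hov [-0.26  0.27  0.69  2.1   2.31  0.26  1.18] end [ 1.23  0.8  -1.05  2.23  2.07  0.35  0.2 ] 180
0.14 40 0.016 [-0.11  0.31  0.56  1.98  0.9   0.77  0.69] [0.36 0.44 0.28 1.71 2.2  0.3  0.55] hov [0.17 0.48 0.56 1.72 2.44 0.23 0.22] end [ 1.23  0.8  -1.04  2.24  2.2   0.35  0.08] 180
0.12 41 0.003 [0.42 0.31 0.11 2.09 1.37 0.48 0.43] [0.1  0.1  0.27 1.98 2.17 0.38 1.02] hov [-0.44  0.12  0.88  2.01  2.31  0.32  0.83] end [ 0.39  0.52 -0.    2.25  4.09  0.33  1.04] 0
0.12 42 0.002 [-0.7   0.43  0.54  1.88  0.75  0.52  1.57] [-0.08  0.58  0.28  1.79  2.48  0.55  1.77] hov [-0.28  0.63  0.56  1.8   2.62  0.48  1.49] end [ 1.16  0.74 -0.92  2.26  2.52  0.29 -0.26] 180
```

```bash
cat > s4.py <<'E'
from s3 import *
import pickle
def chunk(base,poses,claw=255):
    x0,T0=base
    print("["+", ".join('{"translation": %s, "angular": %s, "claw": %d}'%([float(round(v,3)) for v in T0.inv().apply(x-x0)],[float(round(v,1)) for v in (T0.inv()*U).as_rotvec(degrees=True)],claw) for x,U in poses)+"]")
def thin(b,ps):
    o=[];last=b
    for i,z in enumerate(ps):
        nx=ps[i+1] if i+1<len(ps) else None
        if nx is None or np.linalg.norm(nx[0]-last[0])>.045 or np.degrees(np.linalg.norm((nx[1]*last[1].inv()).as_rotvec()))>8.5: o.append(z); last=z
    return o
E
python3 - <<'E'
from s4 import *
out=pickle.load(open("out.pkl","rb"))
for o in out[:4]:
    v1,v2=o[3],o[4]; ps=[fk(w,P,S) for w in pth(q,v1,nst(q,v1))+pth(v1,v2,nst(v1,v2))]; th=thin(fk(q,P,S),ps)
    T=R.from_rotvec(o[8]); x,U=ps[-1]; print(len(th),"hov",x.round(3),U.apply([0,0,1]).round(2),"turn to T",np.degrees(np.linalg.norm((T*U.inv()).as_rotvec())).round(0),"zmin",min(z[0][2] for z in ps).round(2))
o=out[0]; v1,v2=o[3],o[4]; ps=[fk(w,P,S) for w in pth(q,v1,nst(q,v1))+pth(v1,v2,nst(v1,v2))]; th=thin(fk(q,P,S),ps)
for z in th[::4]: print(z[0].round(2),z[1].apply([0,0,1]).round(2))
qs=q.copy()
for z in th: qs,e=go(qs,*z,n=2,extra=1)
print(qs.round(2),e)
b=fk(q,P,S)
for i in range(0,len(th),10): chunk(b,th[i:i+10]); b=th[min(i+9,len(th)-1)]
np.save("v.npy",[v1,v2]); np.save("T.npy",o[8])
E
```

```text
47 hov [ 0.642 -0.45   0.387] [ 0.73 -0.55 -0.41] turn to T 103.0 zmin 0.29
39 hov [ 0.656 -0.412  0.345] [ 0.65 -0.59 -0.48] turn to T 103.0 zmin 0.29
34 hov [ 0.69  -0.646  0.421] [ 0.57 -0.75 -0.33] turn to T 70.0 zmin 0.24
41 hov [ 0.674 -0.43   0.511] [ 0.74 -0.62 -0.26] turn to T 116.0 zmin 0.19
[ 0.46 -0.51  0.29] [ 0.2  -0.6  -0.77]
[ 0.46 -0.52  0.29] [ 0.21 -0.59 -0.78]
[ 0.46 -0.53  0.3 ] [ 0.23 -0.59 -0.77]
[ 0.46 -0.55  0.31] [ 0.27 -0.59 -0.76]
[ 0.46 -0.56  0.34] [ 0.32 -0.61 -0.73]
[ 0.46 -0.57  0.37] [ 0.37 -0.63 -0.68]
[ 0.47 -0.57  0.4 ] [ 0.4  -0.65 -0.64]
[ 0.49 -0.57  0.39] [ 0.4  -0.68 -0.61]
[ 0.51 -0.56  0.39] [ 0.43 -0.7  -0.57]
[ 0.54 -0.54  0.38] [ 0.49 -0.7  -0.52]
[ 0.58 -0.52  0.38] [ 0.58 -0.66 -0.48]
[ 0.62 -0.47  0.39] [ 0.68 -0.6  -0.43]
[0.18 0.19 0.33 2.08 2.75 0.28 0.85] 2.497857850660426e-07
[{"translation": [-0.002, 0.002, 0.003], "angular": [0.3, 0.0, -5.4], "claw": 255}, {"translation": [-0.004, 0.004, 0.006], "angular": [0.5, 0.2, -10.8], "claw": 255}, {"translation": [-0.006, 0.006, 0.008], "angular": [0.7, 0.4, -16.2], "claw": 255}, {"tran
[... 3049 characters left out ...]
"claw": 255}, {"translation": [-0.067, 0.064, 0.007], "angular": [5.3, -9.8, -52.1], "claw": 255}]
[{"translation": [-0.013, -0.001, 0.0], "angular": [1.0, -1.3, -5.0], "claw": 255}, {"translation": [-0.026, -0.003, -0.0], "angular": [2.0, -2.7, -9.8], "claw": 255}, {"translation": [-0.04, -0.004, -0.002], "angular": [3.2, -4.1, -14.7], "claw": 255}, {"translation": [-0.055, -0.005, -0.003], "angular": [4.5, -5.6, -19.5], "claw": 255}, {"translation": [-0.07, -0.006, -0.006], "angular": [5.9, -7.1, -24.2], "claw": 255}, {"translation": [-0.085, -0.007, -0.009], "angular": [7.4, -8.6, -28.9], "claw": 255}, {"translation": [-0.101, -0.008, -0.013], "angular": [9.1, -10.1, -33.5], "claw": 255}]
```

```bash
cat > s5.py <<'E'
from s4 import *
def seg(a,b):
    d=np.linalg.norm(b[0]-a[0]); w=(b[1]*a[1].inv()).as_rotvec(); n=int(np.ceil(max(d/.05,np.degrees(np.linalg.norm(w))/9,1)))
    return [(a[0]+(b[0]-a[0])*i/n,R.from_rotvec(w*i/n)*a[1]) for i in range(1,n+1)]
if __name__=="__main__":
    rng=np.random.default_rng(5); t0=time.time(); out=[]; A=fk(q,P,S)
    while time.time()-t0<420:
        T=LL(rng.uniform(35,41),0,rng.choice([0,180])); pre=(f-.07*cx+[0,0,.03],T)
        lean,yw,tw=rng.uniform(20,80),rng.uniform(-80,80),rng.uniform(-180,180)
        V=(np.array([rng.uniform(.42,.75),rng.uniform(-.6,.1),rng.uniform(.2,.5)]),R.from_euler("z",yw,degrees=True)*R.from_euler("y",-lean,degrees=True)*down(tw))
        H=(np.array([.47,-.22,.25]),V[1])
        ps=seg(A,V)+seg(V,pre)
        if len(ps)>40: continue
        n1=len(seg(A,V))
        if not all(safe(*z) for z in ps[:n1]) or any(x[2]<.22 and x[0]>.53 for x,_ in ps[n1:]): continue
        qs=q.copy(); em=0
        for i,z in enumerate(ps):
            qs,e=go(qs,*z,n=2,extra=0); em=max(em,e)
            if e>.06: break
        if e>.02: continue
        q2,e2=go(qs,f,T,n=6,extra=3); q3,e3=go(q2,f-.05*cy,T,n=5,extra=3)
        if e2+e3>.004: continue
        m=min(np.min(np.minimum(w-LO,HI-w)) for w in(q2,q3)); out.append((m,len(ps),em,V[0],V[1].as_rotvec(),T.as_rotvec(),n1,q3))
    out.sort(key=lambda o:o[1]-60*min(o[0],.12)+50*o[2]); print(len(out)); pickle.dump(out,open("out5.pkl","wb"))
    for o in out[:6]: print(round(o[0],2),o[1],o[6],round(o[2],3),o[3].round(2),R.from_rotvec(o[4]).apply([0,0,1]).round(2),o[7].round(2))
E
python3 s5.py
```

```text
26
0.13 21 11 0.058 [ 0.43 -0.22  0.21] [ 0.4  -0.3  -0.87] [ 1.31  0.9  -1.15  2.25  2.12  0.44  0.23]
0.13 23 5 0.049 [ 0.55 -0.31  0.4 ] [ 0.33 -0.5  -0.8 ] [ 1.23  0.8  -1.02  2.25  2.26  0.34  0.03]
0.16 26 16 0.044 [ 0.54 -0.55  0.38] [ 0.58 -0.42 -0.7 ] [ 1.27  0.85 -1.12  2.22  1.97  0.41  0.33]
0.08 23 12 0.06 [ 0.53 -0.59  0.41] [ 0.35 -0.75 -0.56] [ 1.01  0.65 -0.71  2.26  3.01  0.25 -0.82]
0.14 26 6 0.055 [ 0.5  -0.23  0.28] [ 0.35 -0.31 -0.88] [ 1.29  0.87 -1.13  2.24  2.09  0.42  0.24]
0.08 26 16 0.006 [ 0.54 -0.59  0.28] [ 0.17 -0.73 -0.67] [ 1.11  0.7  -0.88  2.24  2.39  0.25 -0.17]
```

Run:
```python
from s5 import *
o=pickle.load(open("out5.pkl","rb"))[0]; A=fk(q,P,S); V=(o[3],R.from_rotvec(o[4])); T=R.from_rotvec(o[5]); pre=(f-.07*cx+[0,0,.03],T)
a=seg(A,V); b=seg(V,pre); qs=q.copy()
for i,z in enumerate(a+b): qs,e=go(qs,*z,n=2); print(i,z[0].round(2),z[1].apply([0,0,1]).round(2),qs.round(2),round(e,3))
chunk(A,a[:10]); np.savez("sel.npz",V=o[3],Vr=o[4],T=o[5])
```

```text
0 [ 0.46 -0.48  0.29] [ 0.23 -0.59 -0.77] [-0.56  0.44  1.37  2.08 -0.28  0.35 -0.45] 0.0
1 [ 0.46 -0.45  0.28] [ 0.27 -0.58 -0.77] [-0.63  0.39  1.39  2.14 -0.22  0.31 -0.38] 0.0
2 [ 0.46 -0.43  0.27] [ 0.3  -0.56 -0.77] [-0.72  0.35  1.43  2.19 -0.15  0.28 -0.31] 0.0
3 [ 0.45 -0.4   0.26] [ 0.33 -0.53 -0.78] [-0.82  0.26  1.46  2.24  0.09  0.26 -0.4 ] 0.0
4 [ 0.45 -0.38  0.26] [ 0.35 -0.5  -0.79] [-0.96  0.07  1.46  2.28  0.73  0.33 -0.88] 0.0
5 [ 0.45 -0.35  0.25] [ 0.37 -0.47 -0.8 ] [-0.91 -0.12  1.27  2.32  1.04  0.49 -1.04] 0.0
6 [ 0.45 -0.32  0.24] [ 0.39 -0.44 -0.81] [-0.91 -0.18  1.19  2.35  1.08  0.54 -0.96] 0.0
7 [ 0.44 -0.3   0.23] [ 0.4  -0.41 -0.82] [-0.92 -0.24  1.14  2.37  1.08  0.58 -0.86] 0.0
8 [ 0.44 -0.27  0.23] [ 0.4  -0.37 -0.84] [-0.95 -0.28  1.11  2.4   1.08  0.61 -0.75] 0.0
9 [ 0.44 -0.25  0.22] [ 0.4  -0.34 -0.85] [-0.99 -0.31  1.09  2.41  1.06  0.64 -0.64] 0.0
10 [ 0.43 -0.22  0.21] [ 0.4  -0.3  -0.87] [-1.03 -0.34  1.07  2.43  1.04  0.67 -0.52] 0.0
11 [ 0.44 -0.22  0.2 ] [ 0.44 -0.29 -0.85] [-0.15 -0.05  0.32  2.44  0.78  0.33 -0.2 ] 0.0
12 [ 0.45 -0.21  0
[... 977 characters left out ...]
 255}, {"translation": [-0.002, -0.074, -0.031], "angular": [1.0, 6.4, -24.1], "claw": 255}, {"translation": [-0.002, -0.099, -0.042], "angular": [1.3, 8.6, -32.1], "claw": 255}, {"translation": [-0.003, -0.124, -0.052], "angular": [1.7, 10.7, -40.1], "claw": 255}, {"translation": [-0.004, -0.148, -0.063], "angular": [2.0, 12.9, -48.2], "claw": 255}, {"translation": [-0.004, -0.173, -0.073], "angular": [2.3, 15.0, -56.2], "claw": 255}, {"translation": [-0.005, -0.198, -0.084], "angular": [2.6, 17.1, -64.2], "claw": 255}, {"translation": [-0.005, -0.223, -0.094], "angular": [3.0, 19.3, -72.3], "claw": 255}, {"translation": [-0.006, -0.247, -0.105], "angular": [3.3, 21.4, -80.3], "claw": 255}]
```

Run:
```python
from s5 import *
L=pickle.load(open("out5.pkl","rb")); A=fk(q,P,S); best=[]
for o in L:
    V=(o[3],R.from_rotvec(o[4])); T=R.from_rotvec(o[5]); pre=(f-.07*cx+[0,0,.03],T); qs=q.copy(); lim=0; em=0; dm=0
    for z in seg(A,V)+seg(V,pre):
        qp=qs; qs,e=go(qs,*z,n=2); lim+=(np.minimum(qs-LO,HI-qs)<.02).any(); em=max(em,e); dm=max(dm,abs(qs-qp).max())
    best.append((lim,em,dm,o))
best.sort(key=lambda b:b[0]+20*b[1]+b[2])
for b in best[:4]: print(b[0],round(b[1],3),round(b[2],2),b[3][3].round(2),b[3][1],b[3][6])
o=best[0][3]; V=(o[3],R.from_rotvec(o[4])); T=R.from_rotvec(o[5]); pre=(f-.07*cx+[0,0,.03],T); ps=seg(A,V)+seg(V,pre); qs=q.copy()
for i,z in enumerate(ps): qs,e=go(qs,*z,n=2); print(i,z[0].round(2),z[1].apply([0,0,1]).round(2),qs.round(2),round(e,3))
b=A
for i in range(0,len(ps),10): chunk(b,ps[i:i+10]); b=ps[min(i+9,len(ps)-1)]
np.savez("sel.npz",V=o[3],Vr=o[4],T=o[5])
```

```text
3 0.0 0.35 [ 0.54 -0.59  0.28] 26 16
8 0.0 0.46 [ 0.53 -0.59  0.41] 23 12
8 0.0 0.58 [ 0.54 -0.42  0.28] 23 16
9 0.0 0.4 [ 0.52 -0.57  0.4 ] 40 20
0 [ 0.47 -0.51  0.29] [ 0.19 -0.61 -0.77] [-0.46  0.5   1.31  2.   -0.28  0.4  -0.45] 0.0
1 [ 0.48 -0.51  0.29] [ 0.17 -0.62 -0.77] [-0.43  0.5   1.27  1.98 -0.22  0.4  -0.36] 0.0
2 [ 0.48 -0.52  0.29] [ 0.16 -0.62 -0.77] [-0.4   0.5   1.24  1.97 -0.16  0.41 -0.28] 0.0
3 [ 0.48 -0.52  0.29] [ 0.15 -0.63 -0.76] [-0.38  0.5   1.2   1.95 -0.1   0.41 -0.19] 0.0
4 [ 0.49 -0.53  0.29] [ 0.15 -0.64 -0.76] [-0.35  0.51  1.17  1.94 -0.04  0.41 -0.1 ] 0.0
5 [ 0.49 -0.54  0.29] [ 0.14 -0.65 -0.75] [-0.33  0.51  1.13  1.93  0.02  0.41 -0.01] 0.0
6 [ 0.5  -0.54  0.29] [ 0.13 -0.66 -0.74] [-0.31  0.51  1.1   1.92  0.09  0.4   0.08] 0.0
7 [ 0.5  -0.55  0.29] [ 0.13 -0.67 -0.73] [-0.28  0.51  1.07  1.91  0.15  0.4   0.17] 0.0
8 [ 0.51 -0.55  0.28] [ 0.13 -0.68 -0.72] [-0.26  0.52  1.04  1.9   0.21  0.4   0.26] 0.0
9 [ 0.51 -0.56  0.28] [ 0.13 -0.69 -0.72] [-0.24  0.52  1.01  1.89  0.27  0.39  0.35] 0.0
10 [ 0.52 -0.56  0.28] [ 0.13 -0.69 -0.71] [-0.22  0.
[... 2910 characters left out ...]
claw": 255}, {"translation": [0.117, 0.013, -0.016], "angular": [-16.8, 0.1, -59.5], "claw": 255}, {"translation": [0.162, 0.009, -0.031], "angular": [-22.2, 1.6, -61.8], "claw": 255}]
[{"translation": [0.022, 0.041, -0.006], "angular": [-5.3, -1.0, -2.3], "claw": 255}, {"translation": [0.045, 0.083, -0.012], "angular": [-10.5, -2.0, -4.6], "claw": 255}, {"translation": [0.067, 0.124, -0.018], "angular": [-15.8, -3.0, -7.0], "claw": 255}, {"translation": [0.09, 0.165, -0.024], "angular": [-21.1, -3.9, -9.3], "claw": 255}, {"translation": [0.112, 0.207, -0.03], "angular": [-26.3, -4.9, -11.6], "claw": 255}, {"translation": [0.135, 0.248, -0.035], "angular": [-31.6, -5.9, -13.9], "claw": 255}]
```

move_arm:
  motion:
    - {"translation": [0.004, 0.003, 0.005], "angular": [-0.1, -0.7, -8.7], "claw": 255}
    - {"translation": [0.007, 0.007, 0.01], "angular": [-0.3, -1.5, -17.4], "claw": 255}
    - {"translation": [0.011, 0.01, 0.014], "angular": [-0.4, -2.2, -26.1], "claw": 255}
    - {"translation": [0.015, 0.014, 0.019], "angular": [-0.6, -2.9, -34.8], "claw": 255}
    - {"translation": [0.018, 0.017, 0.024], "angular": [-0.7, -3.7, -43.6], "claw": 255}
    - {"translation": [0.022, 0.021, 0.029], "angular": [-0.9, -4.4, -52.3], "claw": 255}
    - {"translation": [0.026, 0.024, 0.034], "angular": [-1.0, -5.1, -61.0], "claw": 255}
    - {"translation": [0.029, 0.028, 0.039], "angular": [-1.2, -5.9, -69.7], "claw": 255}
    - {"translation": [0.033, 0.031, 0.043], "angular": [-1.3, -6.6, -78.4], "claw": 255}
    - {"translation": [0.037, 0.035, 0.048], "angular": [-1.5, -7.3, -87.1], "claw": 255}

```text
clock: 53.62
tool_pos: [0.514, -0.5553, 0.2832]
eef_rot: [1.729, 1.731, -0.558]
wrist_force: [0.7, -0.1, 0.0]
width: 0.0005
grip_force: 0.0
```

move_arm:
  motion:
    - {"translation": [-0.003, 0.004, 0.005], "angular": [-0.1, -0.7, -8.7], "claw": 255}
    - {"translation": [-0.006, 0.008, 0.01], "angular": [-0.3, -1.5, -17.4], "claw": 255}
    - {"translation": [-0.008, 0.012, 0.015], "angular": [-0.4, -2.2, -26.1], "claw": 255}
    - {"translation": [-0.011, 0.017, 0.02], "angular": [-0.6, -2.9, -34.8], "claw": 255}
    - {"translation": [-0.014, 0.021, 0.024], "angular": [-0.7, -3.7, -43.6], "claw": 255}
    - {"translation": [-0.017, 0.025, 0.029], "angular": [-0.9, -4.4, -52.3], "claw": 255}
    - {"translation": [-0.017, 0.025, 0.029], "angular": [-0.9, -4.4, -52.3], "claw": 255}

```text
clock: 54.5
tool_pos: [0.541, -0.5866, 0.2775]
eef_rot: [0.807, 2.4, -0.957]
wrist_force: [-0.2, 1.4, -0.1]
width: 0.0007
grip_force: 0.0
```

```bash
python3 log.py
python3 - <<'E'
from s5 import *
d=np.load("sel.npz"); T=R.from_rotvec(d["T"]); s=observe(); A=fk(q,P,S); print(s["tool_pos"],q.round(2),A[0].round(3),d["V"].round(3))
pre=(f-.07*cx+[0,0,.03],T); ps=seg(A,pre); qs=q.copy()
for i,z in enumerate(ps): qs,e=go(qs,*z,n=2); print(i,z[0].round(2),qs.round(2),round(e,3))
chunk(A,ps[:10])
E
```

```text
[ 0.54103245 -0.58664579  0.27748311] [-0.08  0.52  0.82  1.85  0.61  0.34  0.94] [ 0.541 -0.589  0.279] [ 0.54  -0.587  0.277]
0 [ 0.54 -0.55  0.26] [-0.11  0.46  0.8   1.95  0.63  0.27  0.96] 0.0
1 [ 0.53 -0.5   0.24] [-0.13  0.4   0.77  2.03  0.65  0.2   0.98] 0.0
2 [ 0.53 -0.46  0.22] [0.04 0.31 0.51 2.11 0.99 0.2  0.71] 0.0
3 [ 0.53 -0.42  0.2 ] [0.28 0.27 0.2  2.17 1.25 0.19 0.5 ] 0.0
4 [ 0.52 -0.37  0.18] [ 0.58  0.26 -0.15  2.22  1.49  0.19  0.31] 0.0
5 [ 0.52 -0.33  0.16] [ 0.85  0.29 -0.47  2.26  1.72  0.2   0.14] 0.0
6 [ 0.52 -0.29  0.13] [ 0.98  0.33 -0.64  2.31  2.01  0.19 -0.09] 0.0
7 [ 0.51 -0.25  0.11] [ 1.13  0.4  -0.83  2.35  2.19  0.21 -0.2 ] 0.0
8 [ 0.51 -0.2   0.09] [ 1.21  0.5  -0.96  2.38  2.31  0.25 -0.24] 0.0
9 [ 0.5  -0.16  0.07] [ 1.25  0.6  -1.04  2.42  2.4   0.3  -0.25] 0.0
[{"translation": [0.03, 0.033, -0.018], "angular": [-5.3, -1.0, -2.3], "claw": 255}, {"translation": [0.06, 0.065, -0.036], "angular": [-10.5, -1.9, -4.7], "claw": 255}, {"translation": [0.089, 0.098, -0.053], "angular": [-15.8, -2.9, -7.0], "claw": 255}, {"translation": [0.119, 0.13, -0.071], "angular": [-21.0, -3.9, -9.4], "claw": 255}, {"translation": [0.149, 0.163, -0.089], "angular": [-26.3, -4.9, -11.7], "claw": 255}, {"translation": [0.179, 0.196, -0.107], "angular": [-31.5, -5.8, -14.1], "claw": 255}, {"translation": [0.209, 0.228, -0.125], "angular": [-36.8, -6.8, -16.4], "claw": 255}, {"translation": [0.238, 0.261, -0.143], "angular": [-42.0, -7.8, -18.8], "claw": 255}, {"translation": [0.268, 0.294, -0.16], "angular": [-47.3, -8.8, -21.1], "claw": 255}, {"translation": [0.298, 0.326, -0.178], "angular": [-52.5, -9.7, -23.5], "claw": 255}]
```

move_arm:
  motion:
    - {"translation": [0.015, 0.016, -0.009], "angular": [-2.6, -0.5, -1.2], "claw": 255}
    - {"translation": [0.03, 0.033, -0.018], "angular": [-5.3, -1.0, -2.3], "claw": 255}
    - {"translation": [0.045, 0.049, -0.027], "angular": [-7.9, -1.4, -3.5], "claw": 255}
    - {"translation": [0.06, 0.065, -0.036], "angular": [-10.5, -1.9, -4.7], "claw": 255}
    - {"translation": [0.075, 0.082, -0.044], "angular": [-13.1, -2.4, -5.9], "claw": 255}
    - {"translation": [0.089, 0.098, -0.053], "angular": [-15.8, -2.9, -7.0], "claw": 255}
    - {"translation": [0.104, 0.114, -0.062], "angular": [-18.4, -3.4, -8.2], "claw": 255}
    - {"translation": [0.119, 0.13, -0.071], "angular": [-21.0, -3.9, -9.4], "claw": 255}
    - {"translation": [0.134, 0.147, -0.08], "angular": [-23.6, -4.4, -10.5], "claw": 255}
    - {"translation": [0.149, 0.163, -0.089], "angular": [-26.3, -4.9, -11.7], "claw": 255}

```text
clock: 55.75
tool_pos: [0.522, -0.372, 0.1747]
eef_rot: [0.352, 2.515, -0.458]
wrist_force: [-0.3, -0.4, 0.7]
width: 0.0005
grip_force: 0.0
```

```bash
python3 log.py
cat > nx.py <<'E'
from s5 import *
import sys
d=np.load("sel.npz"); T=R.from_rotvec(d["T"]); s=observe(); A=(np.array(s["tool_pos"]),R.from_rotvec(s["eef_rot"])); print(s["tool_pos"],q.round(2),fk(q,P,S)[0].round(3))
pre=(f-.07*cx+[0,0,.03],T); ps=seg(A,pre); qs=q.copy()
for i,z in enumerate(ps): qs,e=go(qs,*z,n=2); print(i,z[0].round(2),qs.round(2),round(e,3))
chunk(A,ps[:10])
E
python3 nx.py
```

```text
[ 0.52198569 -0.37202394  0.17474573] [ 0.5   0.26 -0.07  2.21  1.46  0.17  0.34] [ 0.527 -0.376  0.176]
0 [ 0.52 -0.33  0.15] [ 0.77  0.28 -0.39  2.27  1.77  0.17  0.08] 0.0
1 [ 0.52 -0.29  0.13] [ 0.97  0.33 -0.63  2.31  2.03  0.18 -0.12] 0.0
2 [ 0.51 -0.25  0.11] [ 1.12  0.4  -0.82  2.35  2.22  0.21 -0.23] 0.0
3 [ 0.51 -0.2   0.09] [ 1.2   0.49 -0.95  2.39  2.33  0.25 -0.27] 0.0
4 [ 0.5  -0.16  0.07] [ 1.24  0.6  -1.03  2.42  2.42  0.29 -0.28] 0.0
[{"translation": [0.021, 0.042, -0.002], "angular": [-5.2, -1.0, -2.3], "claw": 255}, {"translation": [0.041, 0.084, -0.004], "angular": [-10.5, -2.0, -4.7], "claw": 255}, {"translation": [0.062, 0.127, -0.006], "angular": [-15.7, -2.9, -7.0], "claw": 255}, {"translation": [0.082, 0.169, -0.009], "angular": [-20.9, -3.9, -9.4], "claw": 255}, {"translation": [0.103, 0.211, -0.011], "angular": [-26.2, -4.9, -11.7], "claw": 255}]
```

Tracking is as predicted, so I'll continue at half steps.

move_arm:
  motion:
    - {"translation": [0.01, 0.021, -0.001], "angular": [-2.6, -0.5, -1.2], "claw": 255}
    - {"translation": [0.021, 0.042, -0.002], "angular": [-5.2, -1.0, -2.3], "claw": 255}
    - {"translation": [0.031, 0.063, -0.003], "angular": [-7.9, -1.5, -3.5], "claw": 255}
    - {"translation": [0.041, 0.084, -0.004], "angular": [-10.5, -2.0, -4.7], "claw": 255}
    - {"translation": [0.052, 0.106, -0.005], "angular": [-13.1, -2.5, -5.9], "claw": 255}
    - {"translation": [0.062, 0.127, -0.006], "angular": [-15.7, -2.9, -7.0], "claw": 255}
    - {"translation": [0.072, 0.148, -0.008], "angular": [-18.3, -3.4, -8.2], "claw": 255}
    - {"translation": [0.082, 0.169, -0.009], "angular": [-20.9, -3.9, -9.4], "claw": 255}
    - {"translation": [0.093, 0.19, -0.01], "angular": [-23.6, -4.4, -10.6], "claw": 255}
    - {"translation": [0.103, 0.211, -0.011], "angular": [-26.2, -4.9, -11.7], "claw": 255}

```text
clock: 57.0
tool_pos: [0.504, -0.1617, 0.0725]
eef_rot: [-0.098, 2.49, 0.035]
wrist_force: [-0.1, -0.2, -0.8]
width: 0.0007
grip_force: 0.0
```

```bash
python3 log.py
python3 - <<'E'
from s5 import *
d=np.load("sel.npz"); T=R.from_rotvec(d["T"]); s=observe(); A=(np.array(s["tool_pos"]),R.from_rotvec(s["eef_rot"])); print(s["tool_pos"],q.round(2),s["wrist_force"].round(1),np.degrees(np.arccos(-A[1].apply([0,0,1])[2])))
c=A[1].inv(); print("tool axes for cx,cy,up:",c.apply(cx).round(3),c.apply(cy).round(3),c.apply([0,0,1]).round(3))
print("rel pivot along cx,cy,z",(A[0]-piv)@cx,(A[0]-piv)@cy,A[0][2]-.055)
qs=q.copy()
for p in(f,f-.05*cy): qs,e=go(qs,p,T,n=6); print(qs.round(2),e.round(4))
chunk(A,seg(A,(f,T)))
im,dd=camera("scene"); save("s7",im[180:340,260:440]);
E
```

```text
[ 0.50404602 -0.16170344  0.07253807] [ 1.25  0.6  -1.04  2.4   2.37  0.28 -0.22] [-0.1 -0.2 -0.8] 37.248616753663406
tool axes for cx,cy,up: [-0.796  0.001  0.605] [0.002 1.    0.001] [-0.605  0.002 -0.796]
rel pivot along cx,cy,z -0.08990479862460621 0.04414975533632998 0.01753806993214372
[ 1.07  0.72 -0.95  2.3   2.34  0.36 -0.19] 0.0
[ 1.12  0.71 -0.89  2.24  2.36  0.25 -0.14] 0.0
[{"translation": [-0.019, 0.0, 0.033], "angular": [0.0, -0.1, -0.1], "claw": 255}, {"translation": [-0.039, 0.001, 0.066], "angular": [0.0, -0.1, -0.1], "claw": 255}]
```

move_arm:
  motion:
    - {"translation": [-0.006, 0, 0.011], "angular": [0, 0, 0], "claw": 255}
    - {"translation": [-0.013, 0, 0.022], "angular": [0, 0, 0], "claw": 255}
    - {"translation": [-0.019, 0, 0.033], "angular": [0, 0, 0], "claw": 255}
    - {"translation": [-0.026, 0, 0.044], "angular": [0, 0, 0], "claw": 255}
    - {"translation": [-0.032, 0, 0.055], "angular": [0, 0, 0], "claw": 255}
    - {"translation": [-0.038, 0.001, 0.064], "angular": [0, 0, 0], "claw": 255}
    - {"translation": [-0.038, 0.001, 0.064], "angular": [0, 0, 0], "claw": 255}
    - {"translation": [-0.038, 0.001, 0.064], "angular": [0, 0, 0], "claw": 255}

```text
clock: 58.05
tool_pos: [0.5734, -0.1559, 0.0456]
eef_rot: [-0.103, 2.489, 0.031]
wrist_force: [0.8, -0.3, -0.4]
width: 0.0002
grip_force: 0.0
```

```bash
cat > iso.py <<'E'
from h import *
cx=np.array([.9968,.0802,0]);cy=np.array([-.0802,.9968,0]); piv=np.array([.5972,-.1985,.055])
s=observe(); a=np.array(s["tool_pos"])-piv; w=np.array(s["wrist_force"]); print("out %.1f left %.1f z %.1f mm"%(-a@cx*1e3,a@cy*1e3,a[2]*1e3+55),"force cx %.1f cy %.1f z %.1f"%(w@cx,w@cy,w[2]),s["qpos"].round(2))
E
python3 iso.py
```

```text
out 20.3 left 44.4 z 45.6 mm force cx 0.8 cy -0.3 z -0.4 [ 1.06  0.7  -0.94  2.28  2.32  0.34 -0.19]
```

move_arm:
  motion:
    - {"translation": [0, -0.003, 0], "angular": [0, 0, 0], "claw": 255}
    - {"translation": [0, -0.006, 0], "angular": [0, 0, 0], "claw": 255}
    - {"translation": [0, -0.009, 0], "angular": [0, 0, 0], "claw": 255}
    - {"translation": [0, -0.011, 0], "angular": [0, 0, 0], "claw": 255}
    - {"translation": [0, -0.013, 0], "angular": [0, 0, 0], "claw": 255}
    - {"translation": [0, -0.014, 0], "angular": [0, 0, 0], "claw": 255}
    - {"translation": [0, -0.015, 0], "angular": [0, 0, 0], "claw": 255}
    - {"translation": [0, -0.016, 0], "angular": [0, 0, 0], "claw": 255}
    - {"translation": [0, -0.017, 0], "angular": [0, 0, 0], "claw": 255}
    - {"translation": [0, -0.017, 0], "angular": [0, 0, 0], "claw": 255}

```text
clock: 59.3
tool_pos: [0.5751, -0.173, 0.0458]
eef_rot: [-0.103, 2.488, 0.031]
wrist_force: [-1.0, 0.8, 0.1]
width: -0.0001
grip_force: 0.0
```

```bash
python3 iso.py
```

```text
out 20.0 left 27.2 z 45.8 mm force cx -1.0 cy 0.9 z 0.1 [ 1.08  0.7  -0.92  2.27  2.33  0.3  -0.17]
```

move_arm:
  motion:
    - {"translation": [0, -0.001, 0], "angular": [0, 0, 0], "claw": 255}
    - {"translation": [0, -0.002, 0], "angular": [0, 0, 0], "claw": 255}
    - {"translation": [0, -0.003, 0], "angular": [0, 0, 0], "claw": 255}
    - {"translation": [0, -0.003, 0], "angular": [0, 0, 0], "claw": 255}

```text
clock: 59.8
tool_pos: [0.5751, -0.1754, 0.0457]
eef_rot: [-0.104, 2.489, 0.032]
wrist_force: [-1.5, 1.7, 0.3]
width: 0.0004
grip_force: 0.9
```

move_arm:
  motion:
    - {"translation": [0, -0.001, 0], "angular": [0, 0, 0], "claw": 255}
    - {"translation": [0, -0.002, 0], "angular": [0, 0, 0], "claw": 255}
    - {"translation": [0, -0.002, 0], "angular": [0, 0, 0], "claw": 255}

```text
clock: 60.18
tool_pos: [0.575, -0.1771, 0.0455]
eef_rot: [-0.104, 2.489, 0.032]
wrist_force: [-3.3, 3.8, 1.3]
width: 0.0005
grip_force: 2.0
```

move_arm:
  motion:
    - {"translation": [0, -0.001, 0], "angular": [0, 0, 0], "claw": 255}
    - {"translation": [0, -0.002, 0], "angular": [0, 0, 0], "claw": 255}
    - {"translation": [0, -0.002, 0], "angular": [0, 0, 0], "claw": 255}

```text
clock: 60.55
tool_pos: [0.5749, -0.1788, 0.0454]
eef_rot: [-0.105, 2.489, 0.033]
wrist_force: [-4.2, 4.2, 0.9]
width: 0.0006
grip_force: 2.3
```

```bash
python3 iso.py
```

```text
out 20.6 left 21.4 z 45.4 mm force cx -3.9 cy 4.6 z 0.9 [ 1.09  0.7  -0.91  2.26  2.33  0.29 -0.16]
```

move_arm:
  motion:
    - {"translation": [0, -0.001, 0], "angular": [0, 0, 0], "claw": 255}
    - {"translation": [0, -0.002, 0], "angular": [0, 0, 0], "claw": 255}
    - {"translation": [0, -0.002, 0], "angular": [0, 0, 0], "claw": 255}

```text
clock: 60.92
tool_pos: [0.5751, -0.181, 0.0454]
eef_rot: [-0.104, 2.489, 0.033]
wrist_force: [-4.1, 2.2, 0.9]
width: -0.0002
grip_force: 2.1
```

move_arm:
  motion:
    - {"translation": [0, -0.001, 0], "angular": [0, 0, 0], "claw": 255}
    - {"translation": [0, -0.002, 0], "angular": [0, 0, 0], "claw": 255}
    - {"translation": [0, -0.002, 0], "angular": [0, 0, 0], "claw": 255}

```text
clock: 61.3
tool_pos: [0.5767, -0.1854, 0.0462]
eef_rot: [-0.101, 2.487, 0.027]
wrist_force: [-0.3, -0.1, 0.7]
width: 0.0004
grip_force: 0.0
```

```bash
python3 iso.py
```

```text
out 19.3 left 14.7 z 46.2 mm force cx -0.3 cy -0.1 z 0.7 [ 1.09  0.7  -0.91  2.25  2.33  0.28 -0.15]
```

move_arm:
  motion:
    - {"translation": [0, -0.001, 0], "angular": [0, 0, 0], "claw": 255}
    - {"translation": [0, -0.003, 0], "angular": [0, 0, 0], "claw": 255}
    - {"translation": [0, -0.005, 0], "angular": [0, 0, 0], "claw": 255}
    - {"translation": [0, -0.006, 0], "angular": [0, 0, 0], "claw": 255}
    - {"translation": [0, -0.006, 0], "angular": [0, 0, 0], "claw": 255}

```text
clock: 61.92
tool_pos: [0.5765, -0.19, 0.0459]
eef_rot: [-0.103, 2.488, 0.03]
wrist_force: [0.4, -0.5, 0.9]
width: 0.0007
grip_force: 0.0
```

move_arm:
  motion:
    - {"translation": [0, -0.001, 0], "angular": [0, 0, 0], "claw": 255}
    - {"translation": [0, -0.002, 0], "angular": [0, 0, 0], "claw": 255}
    - {"translation": [0, -0.002, 0], "angular": [0, 0, 0], "claw": 255}

```text
clock: 62.3
tool_pos: [0.5767, -0.192, 0.0459]
eef_rot: [-0.103, 2.488, 0.03]
wrist_force: [0.1, 0.3, 0.4]
width: 0.0004
grip_force: 0.0
```

```bash
python3 iso.py
```

```text
out 19.9 left 8.1 z 45.9 mm force cx 0.2 cy 0.3 z 0.4 [ 1.1   0.7  -0.9   2.24  2.33  0.26 -0.14]
```

move_arm:
  motion:
    - {"translation": [0, -0.001, 0], "angular": [0, 0, 0], "claw": 255}
    - {"translation": [0, -0.002, 0], "angular": [0, 0, 0], "claw": 255}
    - {"translation": [0, -0.002, 0], "angular": [0, 0, 0], "claw": 255}

```text
clock: 62.68
tool_pos: [0.5768, -0.1934, 0.0459]
eef_rot: [-0.104, 2.488, 0.032]
wrist_force: [0.5, 1.2, -0.1]
width: 0.0007
grip_force: 0.4
```

move_arm:
  motion:
    - {"translation": [0, -0.001, 0], "angular": [0, 0, 0], "claw": 255}
    - {"translation": [0, -0.0015, 0], "angular": [0, 0, 0], "claw": 255}
    - {"translation": [0, -0.0015, 0], "angular": [0, 0, 0], "claw": 255}

```text
clock: 63.05
tool_pos: [0.5768, -0.1941, 0.0458]
eef_rot: [-0.105, 2.488, 0.033]
wrist_force: [0.7, 5.4, -1.5]
width: 0.0006
grip_force: 1.9
```

```bash
python3 iso.py
```

```text
out 20.0 left 6.0 z 45.8 mm force cx 1.1 cy 5.3 z -1.5 [ 1.1   0.7  -0.89  2.24  2.33  0.26 -0.14]
```

Contact reappears 20 mm further right, so the isolator is now on; it started off. Next I'll withdraw.

move_arm:
  motion:
    - {"translation": [0, 0.006, 0], "angular": [0, 0, 0], "claw": 255}
    - {"translation": [0, 0.012, 0], "angular": [0, 0, 0], "claw": 255}
    - {"translation": [0, 0.018, 0], "angular": [0, 0, 0], "claw": 255}
    - {"translation": [0.006, 0.018, -0.011], "angular": [0, 0, 0], "claw": 255}
    - {"translation": [0.013, 0.018, -0.022], "angular": [0, 0, 0], "claw": 255}
    - {"translation": [0.02, 0.018, -0.033], "angular": [0, 0, 0], "claw": 255}
    - {"translation": [0.027, 0.018, -0.045], "angular": [0, 0, 0], "claw": 255}
    - {"translation": [0.033, 0.018, -0.056], "angular": [0, 0, 0], "claw": 255}
    - {"translation": [0.038, 0.018, -0.065], "angular": [0, 0, 0], "claw": 255}
    - {"translation": [0.038, 0.018, -0.065], "angular": [0, 0, 0], "claw": 255}

```text
clock: 64.3
tool_pos: [0.5054, -0.1835, 0.0747]
eef_rot: [-0.102, 2.488, 0.03]
wrist_force: [0.3, 0.1, 0.2]
width: 0.0005
grip_force: 0.0
```

```bash
python3 iso.py
python3 - <<'E'
from m import *
im,d=camera("top"); save("t9",cv2.resize(im[80:320,100:500],None,fx=2,fy=2)); k=cal("top"); C=cloud(k,d)
P=C[150:235,135:265].reshape(-1,3); P=P[(P[:,2]>.135)&(P[:,2]<.16)]; print("lid z",np.median(P[P[:,0]<.45,2]),np.median(P[P[:,0]>.55,2]))
Q=C[95:175,305:415].reshape(-1,3); t=Q[(Q[:,2]>.134)&(Q[:,2]<.15)]; print("knob",len(t),cv2.minAreaRect((t[:,:2]*1000).astype(np.float32)) if len(t)>5 else "")
E
```

```text
out 90.3 left 22.3 z 74.7 mm force cx 0.3 cy 0.0 z 0.2 [ 1.28  0.6  -1.02  2.37  2.37  0.24 -0.18]
lid z 0.14588231073661495 0.14589834693200843
knob 84 ((644.4608154296875, -194.677001953125), (11.982497215270996, 44.991878509521484), 74.23917388916016)
```

View pics/t9.png

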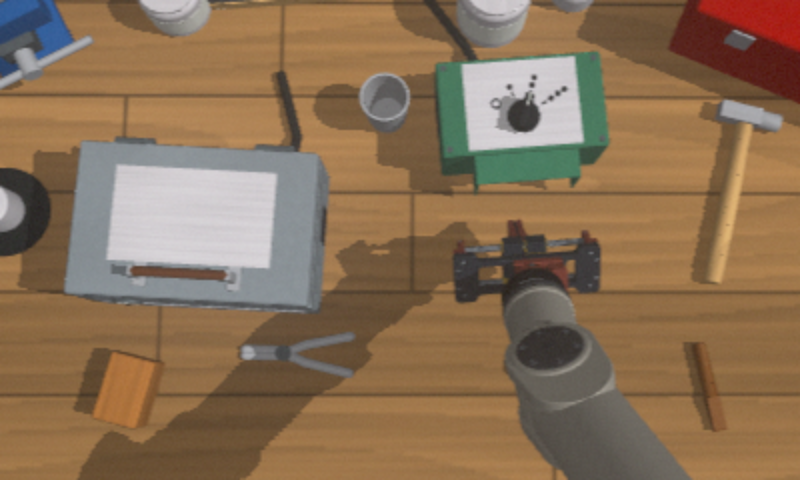

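The final view shows the lid shut, the pointer on two dots, the gripper clear of the hood, and the visible bystanders in place. The arm covers the spare bar and the purple bar from this camera, but it passes well above them.

```bash
python3 -c "
from station import *
print(finish_job())"
```

```text
the job is handed in; nothing more can be done
None
```

The job is handed in: all four blanks lie side by side on the hearth, the lid is shut, the selector is on two dots, and the isolator, which felt off, is now on (confirmed by touch).

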